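# Pack the doll's living-room set into the two-tier stand

### The arm

A 6-joint arm with a two-finger parallel gripper is mounted at the origin on the work surface. World frame = base frame: x ahead of the robot, y to its left, z up, the work surface at z = 0. Lengths are in mm, angles in degrees, forces in N, time in s.
With the tool pointing down it reaches from about 350 to 850 mm from the base axis. Payload 8.1 kg.
Tool frame: the origin (TCP) lies at the very end of the fingers, on their centre line; the grasp point (between the pads) lies behind it (robot.grasp_offset is the z of the grasp point in the tool frame, in mm); z points along the fingers, y is the direction in which the jaws open and shut (so a half turn about z gives the same grasp; the last joint's range is limited). The gripper opens to 93 mm and grips with 3 to 60 N. Pads are 15 mm wide; open, the fingers measure 128 mm over their backs; the gripper's body (75 mm by 188 mm) begins 65 mm behind the grasp point.
Start: joints at [-4.893, 7.471, 85.268, -0, 87.261, -4.893], TCP at [600.004, 0.022, 218.635] pointing down, gripper open.
Joint ranges: [-169.43, 169.43], [-51.17, 129.36], [1.28, 143.12], [-76.62, 256.62], [0, 156.53], [-152.29, 152.29]. Speed limits (degrees/s): [136.94, 136.94, 159.86, 180, 180, 180].

### API

Orientations are given as [roll, pitch, yaw] about the fixed x, y, z axes, in that order (R = Rz(yaw) Ry(pitch) Rx(roll)).
In Python, from cell import readout, imaging, job, robot gives the robot as it stands.
- The arm moves only by the tool step_arm, never from a script. Its argument "increments" is a list that holds one entry, the list of rows, each a list of 5 numbers: the closure in counts, from 0 (fully open) to 255 (shut), then the shift along the tool's x, y, z in cm, then the turn about the tool's z in rad. In form: [[[grip, tx, ty, tz, roll], ...]]. A call has exactly 8 rows; each row shifts and turns the commanded pose from where the row before left it, along the tool's axes as they then stand; what a row does not reach is not made up. A row lasts 1/8 s, in which the tool goes at most 62.5 mm and 10.7 degrees, less where a joint would pass 70% of its speed; a pose out of reach is approached as far as the arm can. A call with a gripper value outside its range is refused whole. The fingers move at their own pace and stop on an object; the grip force is fixed at half the most. Time passes only in rows, so rows that do not move let the fingers close, or fill a call up. It gives the time, the measured TCP pose, the force and the opening at its end, in the units of the state.
- readout.state(): the state, without advancing time (a new reading comes with each control period).
- imaging.grab_frame(name): name is "scene" or "side" or "wrist"; returns (picture, depth): 384x512x3 uint8, red, green, blue; 384x512 float32, mm along the optical axis (not along the pixel's ray), 0 where there is no reading.
- imaging.camera_model(name): a dict with "fovy" (degrees; the focal length in pixels is half the picture's height over the tangent of half this angle, whatever the lens; pixels are square), "cx", "cy" (the principal point, pixels), "origin" and "attitude" of the camera in the world. Camera axes: x right, y down, z forward; pixel columns grow to the right and rows downward; lengths in mm; the calibration is good to about 2 mm. The wrist camera is an equidistant fisheye: a pixel r from the principal point sees the ray r / f radians off the axis. A picture is of the moment at which its call begins: read the wrist's pose just before it. camera_model takes no time and is no camera call; for the wrist camera it gives the pose at the moment of the call.
- job.close_job(): hands the job in, once; it reports no verdict.
The state is a dict: "time_s": time; "joints": joint angles; "joint_velocities": joint speeds; "effort": joint torques, N m; "ee_pos": TCP position; "ee_rot": TCP orientation; "wrist_force": force on the tool from outside, world axes, zero at the start; "ft_torque": the same for the moment, N m; "gripper_width": opening from 0.0 (shut) to 1.0 (fully open).
Only numpy, scipy, OpenCV 4.12 (cv2) and the standard library are available. Lean on these libraries where they do the work, as an engineer would, in place of code of your own. Each camera call takes 0.05 s, during which the arm holds its last target.

### The job

Pack the doll's living-room set into the two-tier stand: first stand the sofa with armrests in the long bay and the armchair with armrests in the short bay of the lower tier, then fit the upper tray on top so that all four corner holes drop over the posts and it sits down level on their shoulders, and last stand the plain vase without a handle upright in the tray's round pocket. Set everything down gently instead of dropping it, let go of it all, and leave the look-alikes (the armless bench and chair, the jug with a handle), the piano and the car where they are.

Things in the scene. Friction and masses are not known exactly. Their poses are not given: they have to be found in the camera images.
- stand: Fixed lower tier, plywood, 140 (x) x 234 (y) mm. Origin: centre of underside, on table. Floor z=6; 5 mm rim and 4 mm divider (y=+18) up to z=14. LONG bay y -112..16, centre (0,-48); SHORT bay y 20..112, centre (0,66); both x +-65. Corner posts at x=+-55, y=+-102: 24 mm thick to shoulder z=50 (tray rests there), then 9 mm pin to z=66, upper 8 mm tapering to 4 mm. All mm.
- tray: Loose upper tier, plywood board 140 (x) x 234 (y) x 6 mm, 220 g, flat on the table; origin: centre of underside. 19 mm holes at x=+-55, y=+-102; fits the stand either way round. Handle over the middle: beech bar 70 mm along x, 14 mm thick in y, z=32 to 50, open below. Round pocket centred (0,+62): ring 48 mm inside, 56 outside, top z=10, floor in it z=6. All mm.
- sofa: Loose beech doll's sofa WITH two armrests, grey seat pad: 48 deep (x, front -x) x 98 wide (y) x 40 mm tall, 100 g. Origin: centre of underside. Front face flat up to z=21 (pad to 24), backrest 12 mm thick at +x up to 40, armrests 12 mm wide up to 33.
- armchair: Loose doll's armchair, the sofa's match WITH two armrests and grey seat pad: 48 mm deep (x, front is -x) x 56 mm wide (y) x 40 mm tall, 60 g, same heights as the sofa. Origin: centre of its underside.
- vase: Loose white ceramic doll's vase WITHOUT handle or spout, round, 58 mm tall, 60 g: foot 30 mm wide, straight belly 38 mm wide from z = 12 to 36 mm, neck 18 mm at z = 48 mm, lip 24 mm, dark mouth. Origin: centre of its underside.
- bench: Look-alike, not to be moved: loose beech bench on four short legs, with backrest but NO armrests, grey pad, 48 (x) x 98 (y) x 40 mm. Origin: centre of its underside.
- chair: Look-alike, not to be moved: loose beech side chair on four short legs, with backrest but NO armrests, grey pad, 44 (x) x 44 (y) x 40 mm. Origin: centre of its underside.
- jug: Look-alike, not to be moved: loose white ceramic jug, the vase's size and outline but with a loop handle (out to 36 mm from the axis at its +y) and a small spout at -y; 58 mm tall. Origin: centre of its underside.
- piano: Bystander: loose black plastic toy upright piano, 43 (x) x 74 (y) x 60 mm, keys towards -x. Origin: under its middle. Not to be moved.
- car: Bystander: loose red wooden toy car with four beech wheels, 80 (x) x 46 (y) x 37 mm. Origin: on the table under its centre. Not to be moved.

How it is judged (in metres and radians):
On the way, in this order (a step that is already met when the one before it is completed fails the run):
1. the sofa stands in the long bay and the armchair in the short bay, both let go (x of sofa in the frame of stand between -0.045 and 0.045 m and y of sofa in the frame of stand between -0.09 and -0.006 m and z of sofa in the frame of stand between 0.003 and 0.0095 m and angle between each of sofa, armchair's own z axis and vertical below 0.08 rad and x of armchair in the frame of stand between -0.045 and 0.045 m and y of armchair in the frame of stand between 0.04 and 0.092 m and z of armchair in the frame of stand between 0.003 and 0.0095 m and contact force between each of sofa, armchair and the fingers below 0.05 N and linear speed of each of sofa, armchair below 0.02 m/s), for 0.2 s.
2. the upper tray sits on all four posts, let go (x of tray in the frame of stand between -0.008 and 0.008 m and y of tray in the frame of stand between -0.008 and 0.008 m and z of tray in the frame of stand between 0.047 and 0.053 m and angle between tray's own z axis and vertical below 0.04 rad and angle between the y axis of tray and the y axis of stand, either way round below 0.08 rad and contact force between tray and the fingers below 0.05 N and linear speed of tray below 0.02 m/s), for 0.2 s.
3. the vase stands in the round pocket of the stacked tray, let go (x of tray in the frame of stand between -0.008 and 0.008 m and y of tray in the frame of stand between -0.008 and 0.008 m and z of tray in the frame of stand between 0.047 and 0.053 m and angle between tray's own z axis and vertical below 0.04 rad and angle between the y axis of tray and the y axis of stand, either way round below 0.08 rad and x of vase in the frame of tray between -0.012 and 0.012 m and y of vase in the frame of tray between 0.05 and 0.074 m and z of vase in the frame of tray between 0.003 and 0.009 m and angle between vase's own z axis and vertical below 0.08 rad and contact force between vase and the fingers below 0.05 N and linear speed of vase below 0.02 m/s), for 0.2 s.
At the end, for the whole second after the job is handed in: Sofa flat on the long bay's floor, armchair on the short bay's (inside the rims, tilt < 0.08 rad); tray level on the shoulders (+-3 mm, within 8 mm, 0.08 rad, either way round); vase upright in the pocket (within 12 mm, tilt < 0.08 rad); all released, under 20 mm/s (all of step 1 and all of step 3 and contact force between tray and the fingers below 0.05 N and linear speed of tray below 0.02 m/s); the robot touches nothing.
It fails at once if a look-alike (bench, chair, jug) is shifted by more than 15 mm or tipped over (distance of any of bench, chair, jug from where it was at the start of the episode above 0.015 m or angle between any of bench, chair, jug's own z axis and vertical above 0.3 rad).
It fails at once if the piano or the car is shifted by more than 15 mm or tipped over (distance of any of piano, car from where it was at the start of the episode above 0.015 m or angle between any of piano, car's own z axis and vertical above 0.3 rad).
It fails at once if the sofa, armchair, tray or vase is dropped (over 0.5 m/s, a fall of about 13 mm, with no finger on it) ((contact force between sofa and the fingers below 0.01 N and linear speed of sofa above 0.5 m/s) or (contact force between armchair and the fingers below 0.01 N and linear speed of armchair above 0.5 m/s) or (contact force between tray and the fingers below 0.01 N and linear speed of tray above 0.5 m/s) or (contact force between vase and the fingers below 0.01 N and linear speed of vase above 0.5 m/s)).
It fails at once if the vase is tipped over (angle between vase's own z axis and vertical above 0.6 rad).
It also fails if it takes over 106 s, if anything falls off the work surface, if the arm or the gripper's body presses on something with over 40 N, if the wrist force passes 120 N, or if a joint passes its speed limit or range.

## Working session

There is one attempt and no reset: what is moved stays moved. The work goes in short steps, Python scripts to look and compute and a tool call to move; the robot and the scene stay as the last step left them, time stands still between calls to the robot, and variables do not carry over. Pictures are saved under pics/ and viewed, and the job is handed in when it is done.

Besides the shell and the picture viewer there is one more tool, called after "Emit:" by a JSON object that holds its "api" and its "payload". step_arm: Moves the arm, as the interface text tells. Its arguments: {"type":"object","properties":{"increments":{"type":"array","items":{"type":"array","items":{"type":"array","items":{"type":"number"}}}}},"required":["increments"]}

```bash
ls; mkdir -p pics; python3 - <<'E'
from cell import readout, imaging, robot
import cv2
print(readout.state()); print(robot.grasp_offset)
for n in ("scene","side","wrist"):
    m=imaging.camera_model(n); print(n,m)
    p,d=imaging.grab_frame(n)
    cv2.imwrite(f"pics/{n}0.png",cv2.resize(p[:,:,::-1],(800,600),interpolation=cv2.INTER_CUBIC))
    import numpy as np
    np.savez(f"{n}0.npz",p=p,d=d,o=m["origin"],a=m["attitude"],k=[m["fovy"],m["cx"],m["cy"]])
E
```

```text
pics
{'time_s': 0.0, 'joints': array([-4.89231993e+00,  7.51308603e+00,  8.53303675e+01, -1.35515162e-03,
        8.72610787e+01, -4.89247940e+00]), 'joint_velocities': array([-0.061319  , -0.03332466, -0.11477273, -0.01610545,  0.10705983,
        0.07287814]), 'effort': array([-1.61290725e-03, -5.59853125e+01, -4.91755986e+01,  7.67333270e-02,
        3.59135563e-02, -2.97389461e-04]), 'ee_pos': array([5.99424863e+02, 7.03667194e-02, 2.17598099e+02]), 'ee_rot': array([-1.79895733e+02, -7.56659096e-03,  9.00002186e+01]), 'wrist_force': array([-0.16069542, -0.26016017,  0.44557777]), 'ft_torque': array([0.03533214, 0.04776683, 0.01250624]), 'gripper_width': 0.9988318763684677}
-18.8
scene {'fovy': 54.5116641031644, 'cx': 255.88581008780844, 'cy': 190.79684480195118, 'origin': array([1262.72085277, -288.37992575,  793.98457168]), 'attitude': array([-137.61899948,   -0.20277783,   66.91283569])}
side {'fovy': 45.042874286860545, 'cx': 251.3594819378784, 'cy': 194.3824892514161, 'origin': array([-232.47364157, -838.63543223,  728.73033921]), 'attitude': array([-118.80148007,    0.44722851,  -45.34216663])}
wrist {'fovy': 65.70646984690485, 'cx': 253.64474504875605, 'cy': 192.47803675319764, 'origin': array([598.83773161,  74.46627256, 384.08208225]), 'attitude': array([1.64437601e+02, 4.39480761e-02, 5.24719941e-02])}
```

View pics/scene0.png

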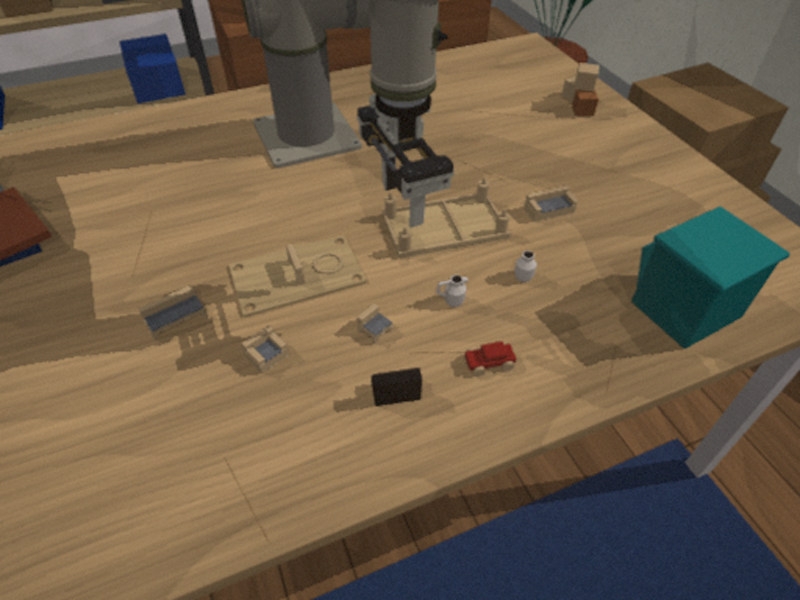

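View pics/side0.png

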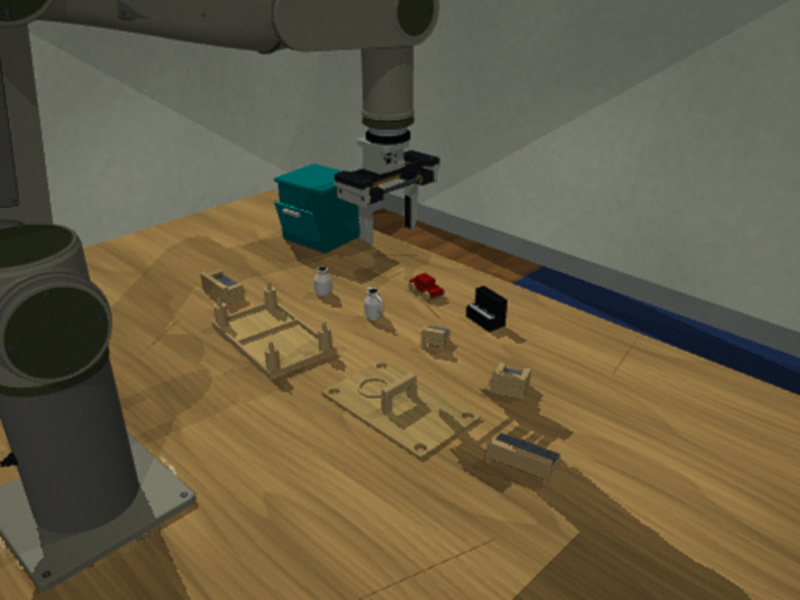

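View pics/wrist0.png

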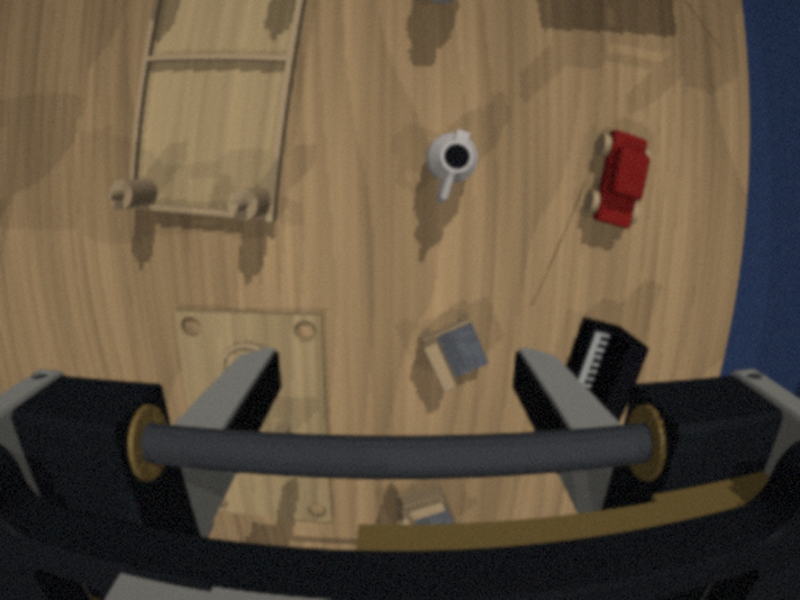

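```bash
cat > h.py <<'E'
import numpy as np, cv2
from scipy.spatial.transform import Rotation as Rn
def R(a): return Rn.from_euler('xyz',a,degrees=True).as_matrix()
class Cam:
    def __init__(s,m,name):
        s.o=np.array(m["origin"]);s.R=R(m["attitude"]);s.f=192/np.tan(np.radians(m["fovy"]/2));s.cx=m["cx"];s.cy=m["cy"];s.fish=name=="wrist"
    def rays(s,u,v):
        x=(np.asarray(u,float)-s.cx);y=(np.asarray(v,float)-s.cy)
        if s.fish:
            r=np.hypot(x,y)+1e-9;t=np.tan(r/s.f)/r
            x=x*t;y=y*t
        else: x=x/s.f;y=y/s.f
        return np.stack([x,y,np.ones_like(x)],-1)
    def at_depth(s,u,v,d): return s.o+(s.rays(u,v)*np.asarray(d)[...,None])@s.R.T
    def at_z(s,u,v,z):
        r=s.rays(u,v)@s.R.T; return s.o+r*((z-s.o[2])/r[...,2])[...,None]
    def proj(s,P):
        c=(np.asarray(P,float)-s.o)@s.R
        x=c[...,0]/c[...,2];y=c[...,1]/c[...,2]
        if s.fish:
            r=np.hypot(x,y)+1e-9;k=np.arctan(r)/r*s.f
        else:k=s.f
        return np.stack([x*k+s.cx,y*k+s.cy],-1)
    def cloud(s,d):
        v,u=np.mgrid[0:384,0:512]; return s.at_depth(u,v,d)
def load(f,name):
    z=np.load(f);return Cam(dict(origin=z["o"],attitude=z["a"],fovy=z["k"][0],cx=z["k"][1],cy=z["k"][2]),name),z["p"],z["d"]
def ortho(cam,p,zp,x0,x1,y0,y1,s=1.0):
    """image: rows=+x up ; cols = -y right ... row0=x1, col0=y1 ; s px per mm"""
    xs=np.arange(x1,x0,-1/s);ys=np.arange(y1,y0,-1/s)
    X,Y=np.meshgrid(xs,ys,indexing='ij')
    uv=cam.proj(np.stack([X,Y,np.full_like(X,zp)],-1)).astype(np.float32)
    return cv2.remap(p,uv[...,0],uv[...,1],cv2.INTER_CUBIC)
E
python3 - <<'E'
from h import *
for n in ("scene","side"):
    c,p,d=load(n+"0.npz",n)
    P=c.cloud(d); ok=d>0
    m=ok&(P[...,2]>-15)&(P[...,2]<15)&(P[...,0]>350)&(P[...,0]<900)&(abs(P[...,1])<450)
    print(n,np.median(P[m][:,2]),m.sum())
    im={'scene':p[100:265,80:390],'side':p[150:320,120:390]}[n]
    cv2.imwrite(f"pics/{n}c.png",cv2.resize(im[:,:,::-1],None,fx=2.58,fy=2.58,interpolation=cv2.INTER_CUBIC))
    # height map ortho
    H=np.zeros((400,600),np.float32);C=np.zeros((400,600,3),np.uint8)
    m=ok&(P[...,2]>-20)&(P[...,2]<90)
    q=P[m];col=p[m];o=np.argsort(q[:,2]);q=q[o];col=col[o]
    r=((900-q[:,0])/1.5).astype(int);k=((450-q[:,1])/1.5).astype(int)
    g=(r>=0)&(r<400)&(k>=0)&(k<600)
    C[r[g],k[g]]=col[g][:,::-1]; cv2.imwrite(f"pics/{n}o.png",C)
E
```

```text
scene 0.24226802798068547 45195
side 1.652306263283208 27917
```

View pics/scenec.png

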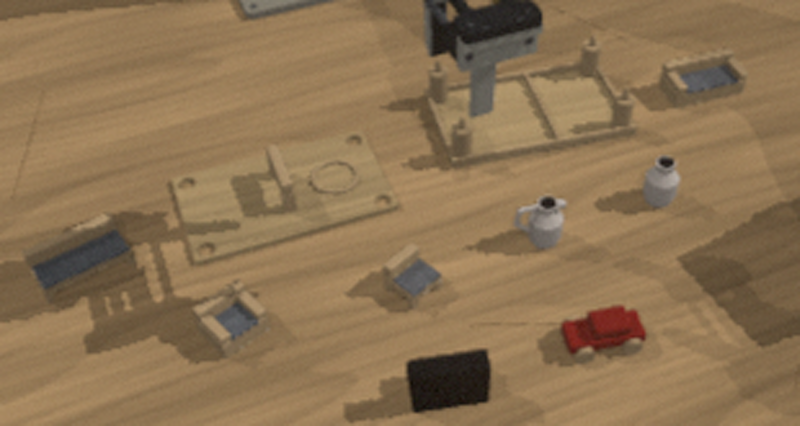

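View pics/sidec.png

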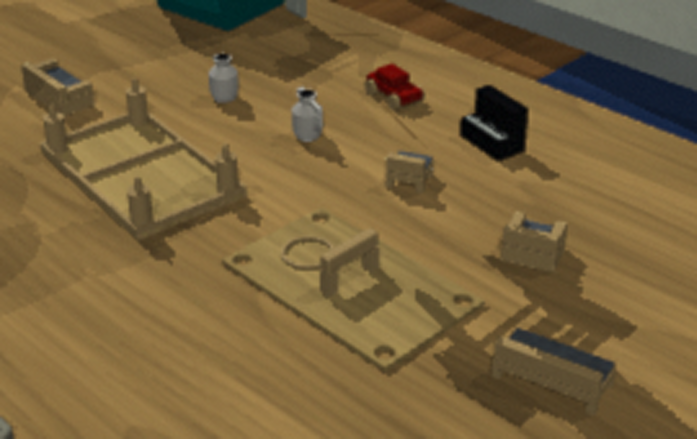

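View pics/sceneo.png

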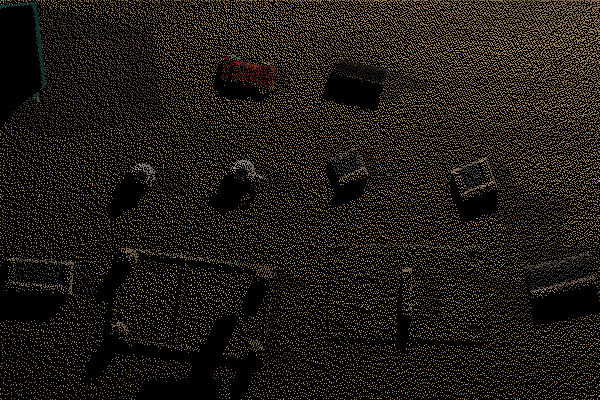

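Emit:
{"api": "step_arm", "payload": {"increments": [[[0,3.75,-1.4,0,0],[0,3.75,-1.4,0,0],[0,3.75,-1.4,0,0],[0,3.75,-1.4,0,0],[0,3.75,-1.4,0,0],[0,3.75,-1.4,0,0],[0,3.75,-1.4,0,0],[0,3.75,-1.4,0,0]]]}}

```text
time_s: 1.15
ee_pos: [487.2, 301.1, 218.3]
ee_rot: [-180.0, 0.0, 90.0]
wrist_force: [0.1, 0.6, -0.5]
gripper_width: 0.996
```

```bash
cat > snap.py <<'E'
import sys
from cell import readout, imaging
from h import *
def snap(n,tag):
    s=readout.state(); m=imaging.camera_model(n); p,d=imaging.grab_frame(n)
    np.savez(f"{n}{tag}.npz",p=p,d=d,o=m["origin"],a=m["attitude"],k=[m["fovy"],m["cx"],m["cy"]])
    cv2.imwrite(f"pics/{n}{tag}.png",cv2.resize(p[:,:,::-1],(800,600),interpolation=cv2.INTER_CUBIC))
    print(n,np.round(s["time_s"],2),np.round(s["ee_pos"],1),np.round(s["ee_rot"],2),"w",round(s["gripper_width"],3),"F",np.round(s["wrist_force"],1))
    return Cam(m,n),p,d
if __name__=="__main__":
    for n in sys.argv[2:]: snap(n,sys.argv[1])
E
python3 snap.py 1 wrist scene
```

```text
wrist 1.15 [487.2 301.1 218.3] [-1.7998e+02  1.0000e-02  9.0000e+01] w 0.996 F [ 0.1  0.6 -0.5]
scene 1.2 [485.3 305.2 218.3] [-1.7991e+02 -1.3000e-01  9.0130e+01] w 1.002 F [-1.8  2.1 -0.1]
```

View pics/wrist1.png

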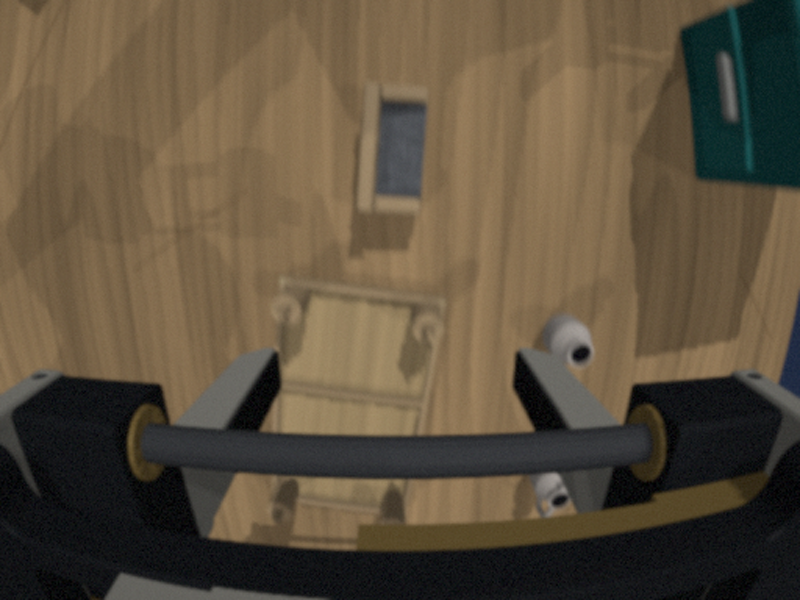

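View pics/scene1.png

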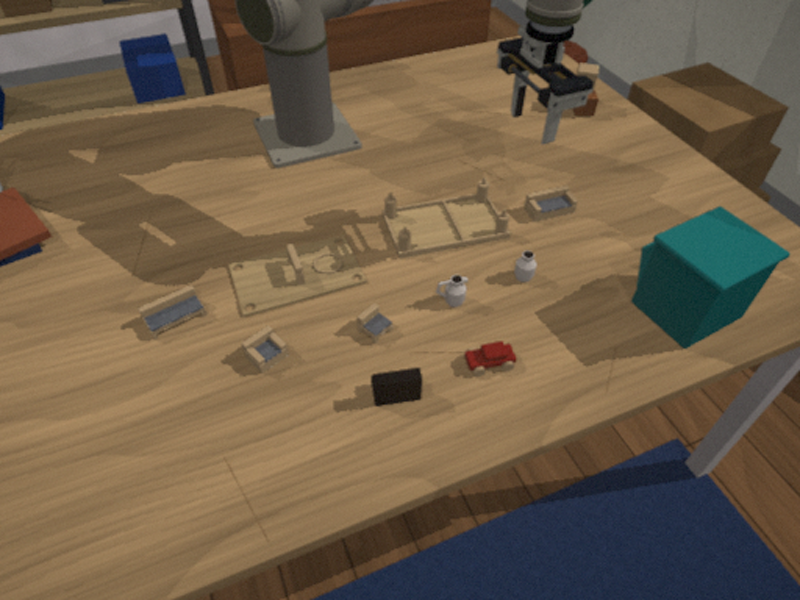

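```bash
python3 - <<'E'
from h import *
c,p,d=load("wrist1.npz","wrist")
a=cv2.resize(p[45:150,215:290,::-1],None,fx=5.5,fy=5.5,interpolation=cv2.INTER_CUBIC)
cv2.imwrite("pics/w1a.png",cv2.convertScaleAbs(a,alpha=1.4))
a=cv2.resize(p[170:290,160:300,::-1],None,fx=5,fy=5,interpolation=cv2.INTER_CUBIC)
cv2.imwrite("pics/w1b.png",cv2.convertScaleAbs(a,alpha=1.4))
c,p,d=load("scene1.npz","scene")
a=cv2.resize(p[105:210,140:335,::-1],None,fx=4,fy=4,interpolation=cv2.INTER_CUBIC)
cv2.imwrite("pics/s1a.png",cv2.convertScaleAbs(a,alpha=1.3))
E
```

```text
(no output)
```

View pics/w1a.png

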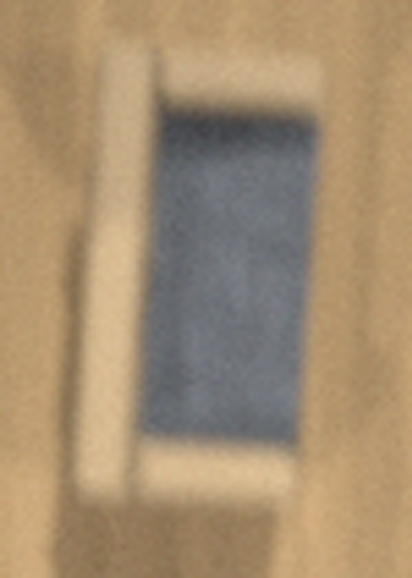

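View pics/w1b.png

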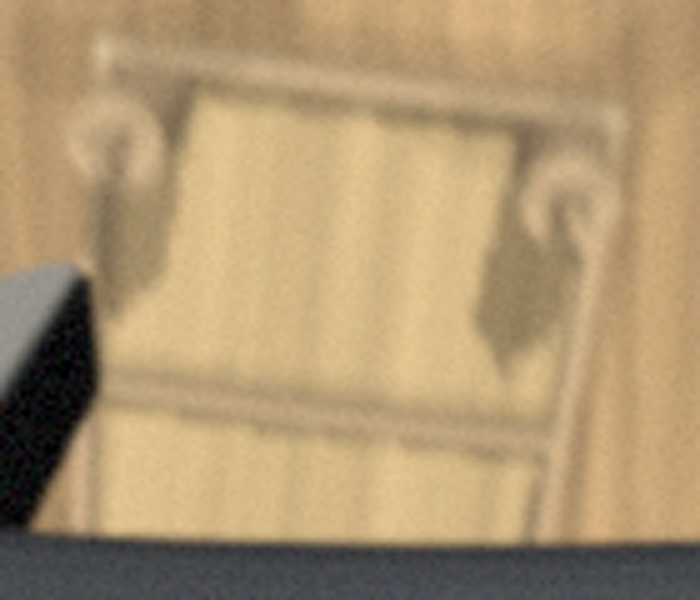

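View pics/s1a.png

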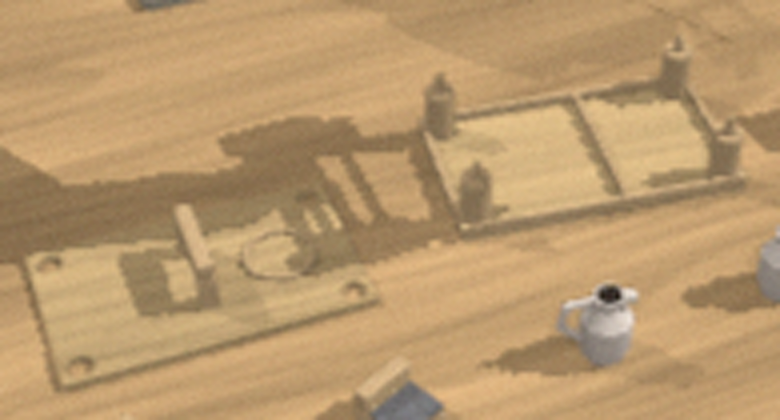

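```bash
python3 - <<'E'
from h import *
c,p,d=load("wrist1.npz","wrist")
def w(X,Y,z,o=(215,45),k=5.5,c=c): return c.at_z(o[0]+(X+.5)/k-.5,o[1]+(Y+.5)/k-.5,z)
print("sofa")
for X,Y,z in [(103,42,40),(77,500,40),(322,62,33),(293,500,33)]: print(np.round(w(X,Y,z),1))
print("stand w")
for X,Y,z in [(97,40,14),(625,108,14),(117,143,50),(567,205,50),(118,133,66),(572,208,66),(100,385,14),(550,440,14)]: print(np.round(w(X,Y,z,(160,170),5),1))
c2,p2,d2=load("scene1.npz","scene")
print("stand s")
for X,Y,z in [(440,76,66),(477,168,66),(679,41,66),(728,123,66),(457,234,14),(747,180,14)]: print(np.round(w(X,Y,z,(140,105),4,c2),1))
print("tray s")
for X,Y,z in [(50,263,6),(80,365,6),(307,197,6),(355,289,6),(178,207,50),(213,272,50),(280,253,8),(25,255,6),(60,388,6),(380,297,6)]: print(np.round(w(X,Y,z,(140,105),4,c2),1))
E
```

```text
sofa
[463.3 445.6  40. ]
[457.5 347.9  40. ]
[509.2 442.5  33. ]
[503.4 347.3  33. ]
stand w
[389.2 292.3  14. ]
[526.8 273.9  14. ]
[402. 275.  50.]
[509.7 259.8  50. ]
[406.4 282.2  66. ]
[509.8 264.6  66. ]
[382.3 192.8  14. ]
[509.1 177.3  14. ]
stand s
[380.2  69.1  66. ]
[493.   52.2  66. ]
[412.9 265.7  66. ]
[519.6 250.   66. ]
[501.9  32.3  14. ]
[533.9 267.   14. ]
tray s
[ 404.3 -258.8    6. ]
[ 514.4 -261.8    6. ]
[409.4 -56.7   6. ]
[519.3 -57.    6. ]
[ 430.5 -160.8   50. ]
[ 506.  -156.5   50. ]
[463.3 -96.6   8. ]
[ 388.4 -274.3    6. ]
[ 530.2 -279.6    6. ]
[534.2 -42.9   6. ]
```

```bash
python3 - <<'E'
from snap import *
c,p,d=snap("wrist","2")
a=cv2.resize(p[45:290,150:310,::-1],None,fx=3.5,fy=3.5,interpolation=cv2.INTER_CUBIC)[:600]
cv2.imwrite("pics/w2.png",cv2.convertScaleAbs(a,alpha=1.4))
P=c.cloud(d)
c2,p2,d2=load("scene1.npz","scene")
Q=c2.cloud(d2)
for n,X in(("w",P),("s",Q)):
    for lo,hi in ((28,46),):
        m=(X[...,0]>430)&(X[...,0]<540)&(X[...,1]>325)&(X[...,1]<465)&(X[...,2]>lo)&(X[...,2]<hi)
        q=X[m]; print(n,len(q),np.percentile(q[:,0],[1,99]),np.percentile(q[:,1],[1,99]),np.median(q[:,2]))
    m=(X[...,0]>550)&(X[...,0]<800)&(X[...,1]>350)&(X[...,1]<430)&(abs(X[...,2])<20)
    print("table",np.median(X[m][:,2]))
print(c.R[:,2],c.o)
E
```

```text
wrist 1.25 [486.2 303.1 218.2] [-1.7993e+02 -5.0000e-02  9.0210e+01] w 1.001 F [ 0.2 -0.3  0.3]
w 1518 [459.02778091 509.62235774] [344.13947059 441.86933721] 38.996107611615656
table 0.475564402686274
s 189 [458.54216589 510.2013122 ] [341.40265315 439.05789322] 34.512333856287796
table -0.15077327951291863
[ 0.00096635 -0.26753261 -0.96354832] [485.18306665 377.40750453 384.69362749]
```

View pics/w2.png

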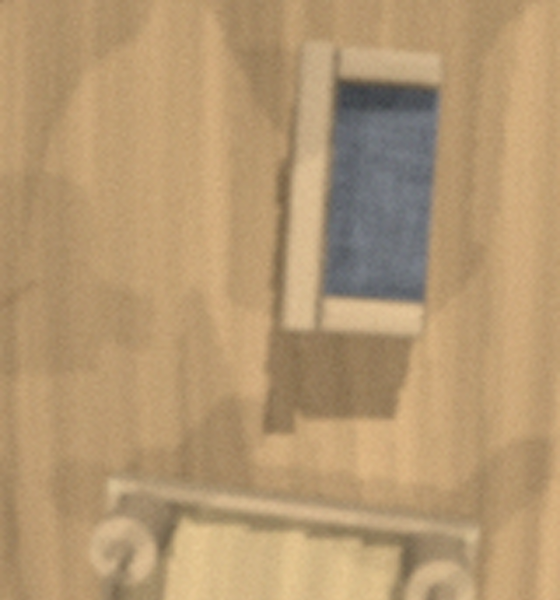

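```bash
python3 - <<'E'
from h import *
c,p,d=load("wrist0.npz","wrist")
a=cv2.resize(p[0:145,60:220,::-1],None,fx=4,fy=4,interpolation=cv2.INTER_CUBIC)
cv2.imwrite("pics/w0a.png",cv2.convertScaleAbs(a,alpha=1.4))
c,p,d=load("side0.npz","side")
a=cv2.resize(p[170:300,130:310,::-1],None,fx=4.4,fy=4.4,interpolation=cv2.INTER_CUBIC)
cv2.imwrite("pics/d0a.png",cv2.convertScaleAbs(a,alpha=1.2))
E
```

```text
(no output)
```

View pics/w0a.png

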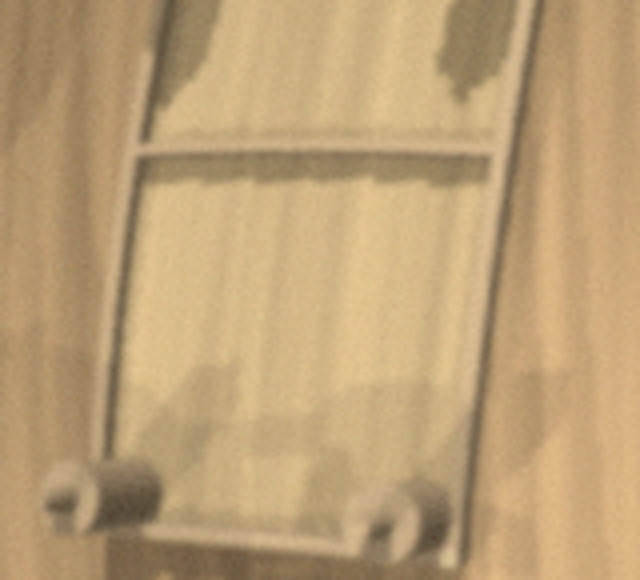

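View pics/d0a.png

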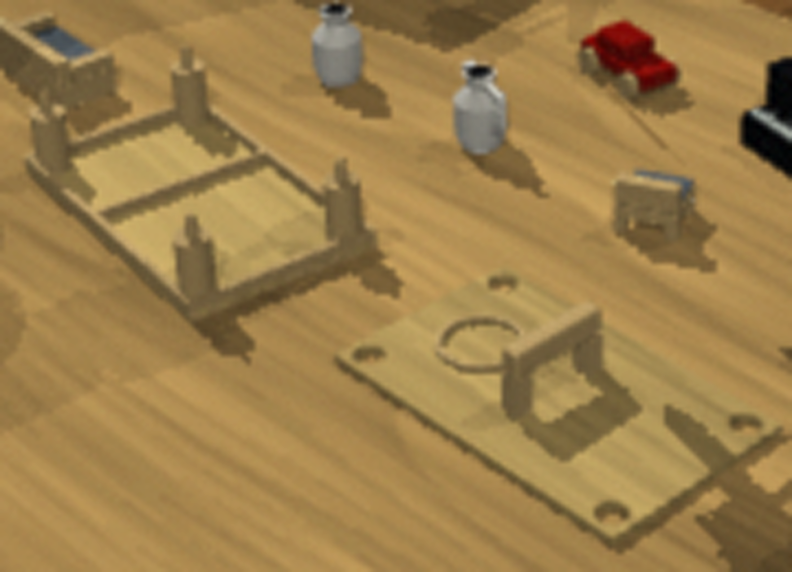

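```bash
cat > fit.py <<'E'
from h import *
from scipy.optimize import least_squares
def pk(cam,o,k,L):
    # L: list of (X,Y, mx,my,mz) model coordinates
    return [(cam,o[0]+(X+.5)/k-.5,o[1]+(Y+.5)/k-.5,m) for X,Y,*m in L]
def fit(picks,x0,show=True):
    def res(q,raw=False):
        c,s=np.cos(q[2]),np.sin(q[2]);out=[]
        for cam,u,v,m in picks:
            W=np.array([q[0]+c*m[0]-s*m[1],q[1]+s*m[0]+c*m[1],m[2]])
            P=cam.at_z(u,v,m[2]) ; out.append((P-W)[:2])
        out=np.array(out); return out if raw else out.ravel()
    r=least_squares(res,x0,loss='soft_l1',f_scale=2)
    if show:
        print(np.round(r.x[:2],1),np.round(np.degrees(r.x[2]),2)); print(np.round(res(r.x,True),1).tolist())
    return r.x
E
python3 - <<'E'
from fit import *
w0=load("wrist0.npz","wrist")[0];w2=load("wrist2.npz","wrist")[0];s1=load("scene1.npz","scene")[0];d0=load("side0.npz","side")[0]
A=pk(w0,(60,0),4,[(137,150,-70,18,14),(497,150,70,18,14),(460,562,70,-117,14)])
B=pk(w2,(150,45),3.5,[(112,480,-70,117,14),(478,525,70,117,14),(123,548,-55,102,50),(440,592,55,102,50)])
C=pk(s1,(140,105),4,[(440,76,-55,-102,66),(477,168,55,-102,66),(679,41,-55,102,66),(728,123,55,102,66),(457,234,70,-117,14),(747,180,70,117,14)])
D=pk(d0,(130,170),4.4,[(48,97,-55,102,66),(187,52,55,102,66),(342,162,55,-102,66),(193,219,-55,-102,66),(28,163,-70,117,14),(372,232,70,-117,14)])
x0=[460,165,-.15]
for S in (A+B+C+D,A,B,C,D): fit(S,x0)
E
```

```text
[444.6 161.3] -7.44
[[3.7, 2.2], [-5.1, 2.8], [-0.9, 4.3], [1.0, 2.2], [-1.2, 3.5], [-0.3, 3.7], [-0.7, 2.8], [3.3, 1.8], [7.0, -0.9], [9.7, -3.9], [7.3, -5.3], [3.1, -3.9], [4.7, -1.2], [-1.3, -4.2], [-3.3, -4.2], [-1.8, -0.4], [-1.9, -1.5], [-2.9, -6.8], [-4.3, 2.6]]
[443.2 164.3] -7.17
[[5.2, -0.5], [-3.7, -0.5], [-0.1, 1.0]]
[444.4 164.3] -7.37
[[1.4, -0.8], [-0.8, 0.4], [0.0, 0.7], [-0.4, -0.3]]
[450.4 159.5] -8.36
[[-0.9, 2.5], [3.0, 1.6], [2.1, -2.7], [-0.0, -2.4], [-0.7, -1.3], [-2.8, 1.9]]
[442.1 158.7] -7.32
[[1.5, -1.5], [-0.6, -1.8], [0.5, 2.1], [0.4, 1.2], [-0.1, -4.1], [-2.1, 5.0]]
```

Emit:
{"api": "step_arm", "payload": {"increments": [[[0,2.25,-0.05,1,0],[0,2.25,-0.05,1,0],[0,2.25,-0.05,2,0],[0,2.25,-0.05,2,0],[0,0,0,2,0.035],[0,0,0,2,0.038],[0,0,0,2,0],[0,0,0,0,0]]]}}

```text
time_s: 2.3
ee_pos: [484.8, 388.4, 95.9]
ee_rot: [-179.8, 0.2, 85.8]
wrist_force: [-0.1, -0.6, 0.4]
gripper_width: 1.002
```

```bash
python3 snap.py 3 wrist scene
```

```text
wrist 2.3 [484.8 388.4  95.9] [-1.798e+02  1.600e-01  8.579e+01] w 1.002 F [-0.1 -0.6  0.4]
scene 2.35 [485.6 389.1  97.5] [-1.7991e+02  8.0000e-02  8.5800e+01] w 1.003 F [-0.2 -1.4  0.7]
```

View pics/wrist3.png

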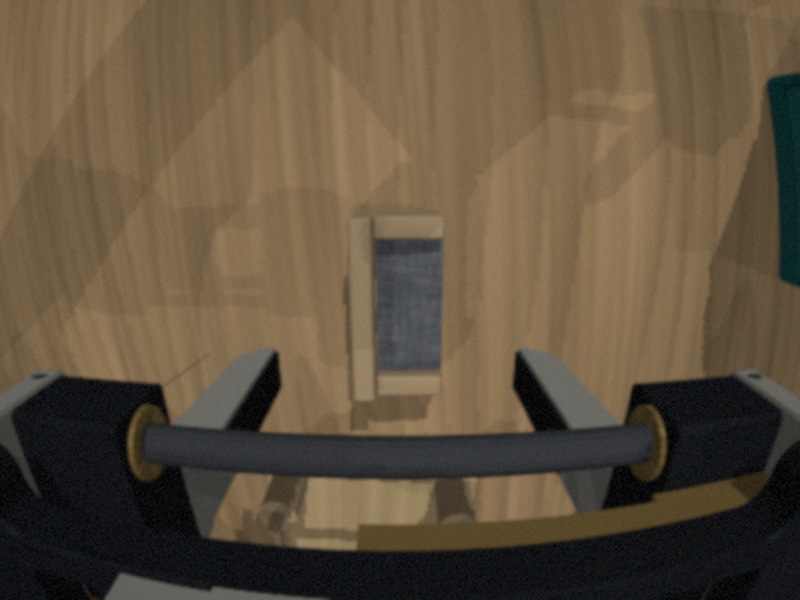

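View pics/scene3.png

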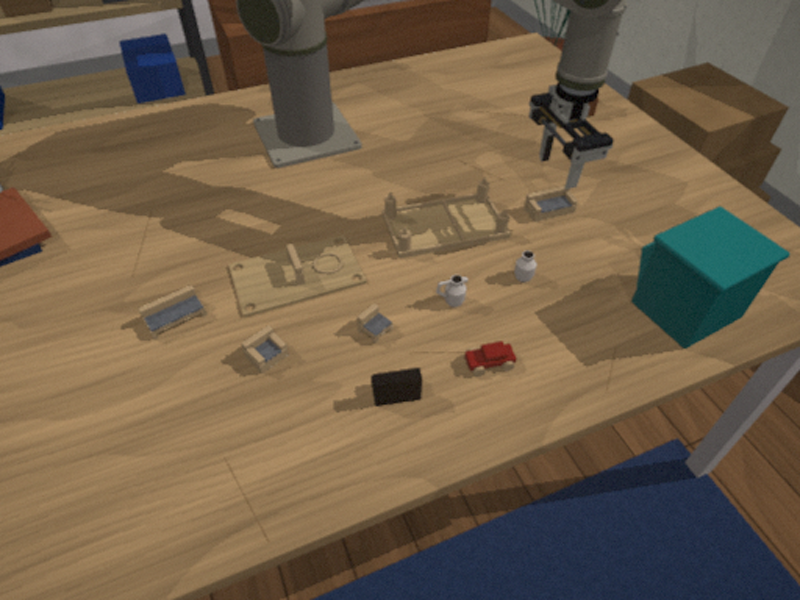

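```bash
python3 - <<'E'
from fit import *
w=load("wrist3.npz","wrist")
c=w[0]
A=pk(c,(0,0),1.5625,[(349,216,24,-49,40),(355,401,24,49,40),(444,215,-24,-49,33),(441,393,-24,49,33)])
fit(A,[485,390,3.0])
P=c.cloud(w[2]);m=(P[...,0]>430)&(P[...,0]<540)&(P[...,1]>325)&(P[...,1]<465)&(P[...,2]>28)&(P[...,2]<46)
q=P[m];print(len(q),np.percentile(q[:,0],[1,99]),np.percentile(q[:,1],[1,99]))
print(cv2.minAreaRect(q[:,:2].astype(np.float32)))
E
```

```text
[485.  394.1] 176.34
[[1.0, 0.0], [0.5, -0.3], [-0.9, -0.4], [-0.5, 0.7]]
3137 [459.07926487 509.35572191] [345.37833346 442.6236634 ]
((484.1582946777344, 393.5614318847656), (97.60688018798828, 48.53203201293945), 86.4328384399414)
```

Emit:
{"api": "step_arm", "payload": {"increments": [[[0,0.45,0,2,0],[0,0,0,2,0],[0,0,0,2,0],[0,0,0,1.6,0],[0,0,0,1.0,0],[0,0,0,0.6,0],[0,0,0,0,0],[120,0,0,0,0]]]}}

```text
time_s: 3.4
ee_pos: [486.9, 394.9, 7.5]
ee_rot: [179.9, -0.0, 85.8]
wrist_force: [-0.3, -0.0, 0.9]
gripper_width: 0.935
```

Emit:
{"api": "step_arm", "payload": {"increments": [[[255,0,0,0,0],[255,0,0,0,0],[255,0,0,0,0],[255,0,0,0,0],[255,0,0,0,0],[255,0,0,0,0],[255,0,0,0,0],[255,0,0,0,0]]]}}

```text
time_s: 4.4
ee_pos: [486.3, 394.5, 6.7]
ee_rot: [-180.0, 0.0, 85.8]
wrist_force: [-1.0, -1.0, 1.2]
gripper_width: 0.512
```

Emit:
{"api": "step_arm", "payload": {"increments": [[[255,0,0,-0.5,0],[255,0,0,-1.5,0],[255,0,0,-2.5,0],[255,0,0,-3,0],[255,-2,-0.2,-1.5,0],[255,-4,-0.4,0,0],[255,-4,-0.4,0,0],[255,-4,-0.4,0,0]]]}}

```text
time_s: 5.4
ee_pos: [462.3, 254.9, 97.9]
ee_rot: [179.9, -0.0, 85.8]
wrist_force: [0.0, 0.0, -0.3]
gripper_width: 0.517
```

Emit:
{"api": "step_arm", "payload": {"increments": [[[255,-4,-0.4,0,0],[255,-4,-0.4,0,0],[255,-4,-0.4,0,0],[255,-2.2,-0.1,0,0.02],[255,0,0,0,0.036],[255,0,0,0,0],[255,0,0,0,0],[255,0,0,0,0]]]}}

```text
time_s: 6.4
ee_pos: [438.8, 115.9, 96.6]
ee_rot: [-180.0, -0.0, 82.7]
wrist_force: [0.2, -0.3, -0.7]
gripper_width: 0.519
```

```bash
python3 snap.py 4 wrist scene side
```

```text
wrist 6.4 [438.8 115.9  96.6] [-179.99   -0.     82.69] w 0.519 F [ 0.2 -0.3 -0.7]
scene 6.45 [438.8 115.8  96.6] [-179.98    0.     82.68] w 0.514 F [-1.1  0.1 -1. ]
side 6.5 [438.7 115.7  96.5] [-179.98    0.     82.66] w 0.515 F [-1.2  0.1 -0.4]
```

View pics/wrist4.png

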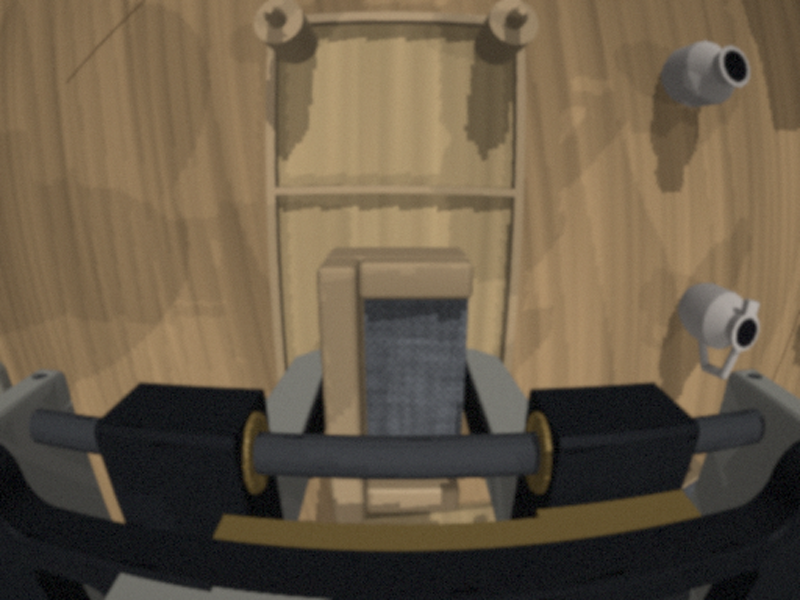

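View pics/side4.png

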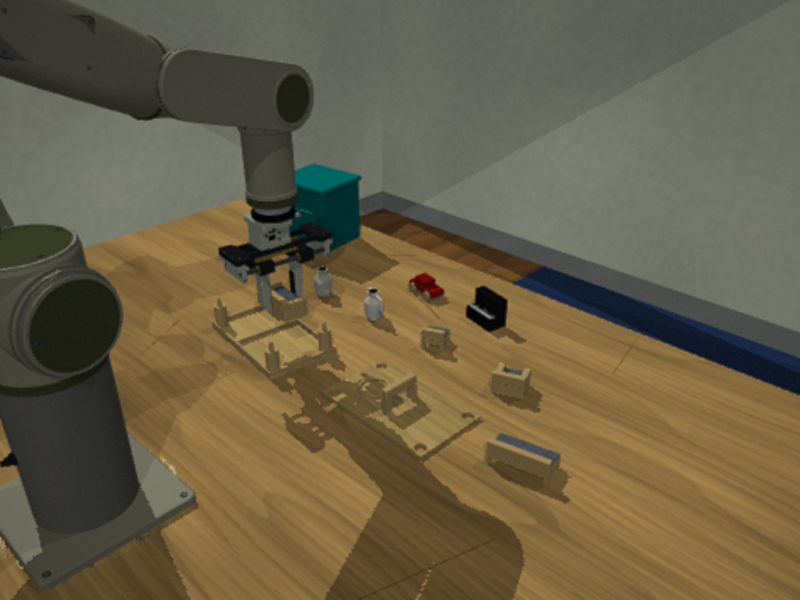

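```bash
python3 - <<'E'
from fit import *
w=load("wrist4.npz","wrist");c=w[0]
a=cv2.resize(w[1][0:150,150:360,::-1],None,fx=3.8,fy=3.8,interpolation=cv2.INTER_CUBIC)
cv2.imwrite("pics/w4a.png",cv2.convertScaleAbs(a,alpha=1.4))
A=pk(c,(0,0),1.5625,[(267,190,-70,18,14),(524,188,70,18,14),(279,21,-55,102,50),(513,23,55,102,50)])
fit(A,[445,163,-.13])
E
```

```text
[443.9 164.7] -7.32
[[-0.0, 0.6], [0.1, 1.8], [0.5, -0.7], [-0.6, -1.6]]
```

View pics/w4a.png

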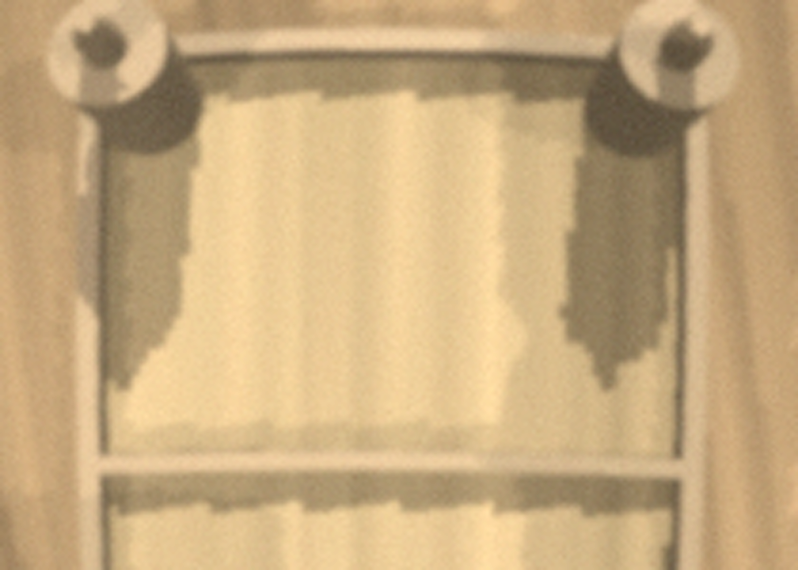

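Emit:
{"api": "step_arm", "payload": {"increments": [[[255,0.2,0,2,0],[255,0,0,2,0],[255,0,0,1.8,0],[255,0,0,1.2,0],[255,0,0,0.7,0],[255,0,0,0.4,0],[255,0,0,0.2,0],[255,0,0,0,0]]]}}

```text
time_s: 7.55
ee_pos: [439.4, 117.3, 13.9]
ee_rot: [180.0, -0.0, 82.6]
wrist_force: [-0.0, 1.2, 0.1]
gripper_width: 0.511
```

Emit:
{"api": "step_arm", "payload": {"increments": [[[255,0,0,0.1,0],[255,0,0,0.03,0],[255,0,0,0,0],[110,0,0,0,0],[100,0,0,0,0],[90,0,0,0,0],[85,0,0,0,0],[85,0,0,0,0]]]}}

```text
time_s: 8.55
ee_pos: [439.1, 117.2, 12.3]
ee_rot: [-180.0, 0.0, 82.6]
wrist_force: [-0.3, -0.3, 0.4]
gripper_width: 0.669
```

Emit:
{"api": "step_arm", "payload": {"increments": [[[85,0,0,-1,0],[85,0,0,-3,0],[85,0,0,-4.5,0],[40,0,0,-4.5,0],[0,0,0,-4,0],[0,0,0,-3,0],[0,0,0,0,0],[0,0,0,0,0]]]}}

```text
time_s: 9.55
ee_pos: [438.7, 117.2, 211.7]
ee_rot: [-180.0, 0.0, 82.6]
wrist_force: [-1.0, 1.0, -0.5]
gripper_width: 0.998
```

```bash
python3 - <<'E'
from snap import *
c,p,d=snap("wrist","5"); s,ps,ds=snap("scene","5")
Q=s.cloud(ds)
for n,x,y in (("armchair",620,-265),("bench",490,-400),("vase",640,230),("jug",640,85),("chair",640,-75)):
    m=(abs(Q[...,0]-x)<65)&(abs(Q[...,1]-y)<65)&(Q[...,2]>12)&(Q[...,2]<62)
    q=Q[m];print(n,len(q),cv2.minAreaRect(q[:,:2].astype(np.float32)))
a=cv2.resize(ps[195:245,140:200,::-1],None,fx=10,fy=10,interpolation=cv2.INTER_CUBIC)
cv2.imwrite("pics/s5a.png",a)
E
```

```text
wrist 9.55 [438.7 117.2 211.7] [-1.7996e+02  1.0000e-02  8.2610e+01] w 0.998 F [-1.   1.  -0.5]
scene 9.6 [438.4 117.1 211.1] [-1.799e+02  3.000e-02  8.261e+01] w 0.997 F [ 0.6 -0.3 -0. ]
armchair 483 ((630.7001953125, -261.3055114746094), (50.18067169189453, 57.35441589355469), 21.279403686523438)
bench 732 ((486.69134521484375, -390.021240234375), (52.684749603271484, 97.73719024658203), 13.050094604492188)
vase 196 ((638.71142578125, 233.3601837158203), (37.21295166015625, 31.337846755981445), 42.996376037597656)
jug 252 ((645.177978515625, 78.85433959960938), (53.673423767089844, 29.572763442993164), 85.16423034667969)
chair 310 ((650.0632934570312, -73.4631118774414), (45.892784118652344, 44.35170364379883), 21.7475528717041)
```

View pics/wrist5.png

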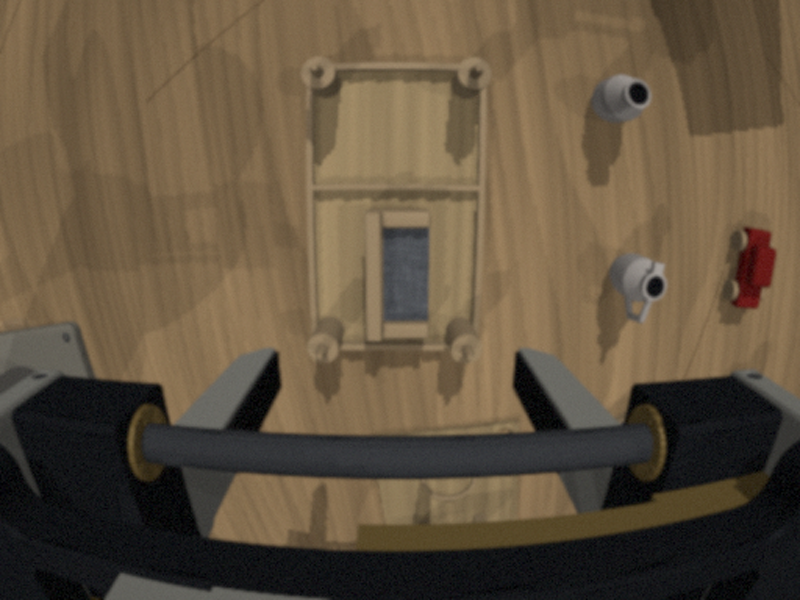

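View pics/s5a.png

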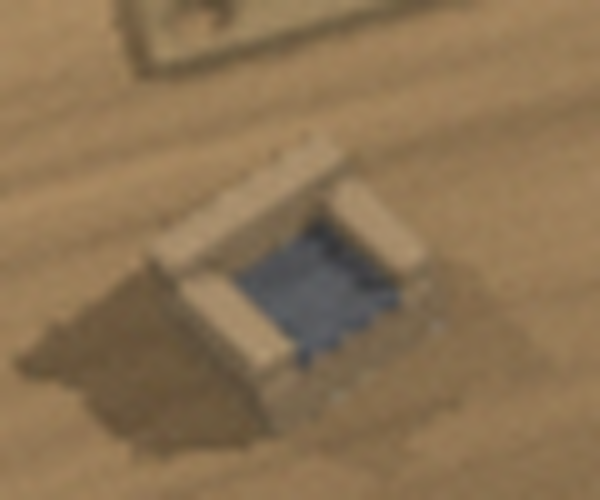

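Emit:
{"api": "step_arm", "payload": {"increments": [[[0,-4.6,3.06,0,0],[0,-4.6,3.06,0,0],[0,-4.6,3.06,0,0],[0,-4.6,3.06,0,0],[0,-4.6,3.06,0,0],[0,-4.6,3.06,0,0],[0,-4.6,3.06,0,0],[0,-4.6,3.06,0,0]]]}}

```text
time_s: 10.65
ee_pos: [634.4, -280.6, 210.3]
ee_rot: [-179.9, -0.1, 82.6]
wrist_force: [1.1, 0.2, 0.1]
gripper_width: 0.998
```

Emit:
{"api": "step_arm", "payload": {"increments": [[[0,-4.6,3.06,0,0],[0,0,0,0,-0.125],[0,0,0,0,-0.125],[0,0,0,0,-0.125],[0,0,0,0,-0.125],[0,0,0,0,0],[0,0,0,0,0],[0,0,0,0,0]]]}}

```text
time_s: 11.65
ee_pos: [658.8, -328.7, 211.9]
ee_rot: [-180.0, -0.0, 111.2]
wrist_force: [0.2, 0.1, 0.7]
gripper_width: 0.998
```

```bash
python3 - <<'E'
from snap import *
c,p,d=snap("wrist","6")
Q=c.cloud(d)
m=(abs(Q[...,0]-630)<60)&(abs(Q[...,1]+261)<60)&(Q[...,2]>28)&(Q[...,2]<46)
q=Q[m];print(len(q),cv2.minAreaRect(q[:,:2].astype(np.float32)))
E
```

```text
wrist 11.65 [ 658.8 -328.7  211.9] [-1.7998e+02 -3.0000e-02  1.1117e+02] w 0.998 F [0.2 0.1 0.7]
1131 ((630.0581665039062, -260.4361267089844), (48.420230865478516, 55.778358459472656), 20.91240882873535)
```

View pics/wrist6.png

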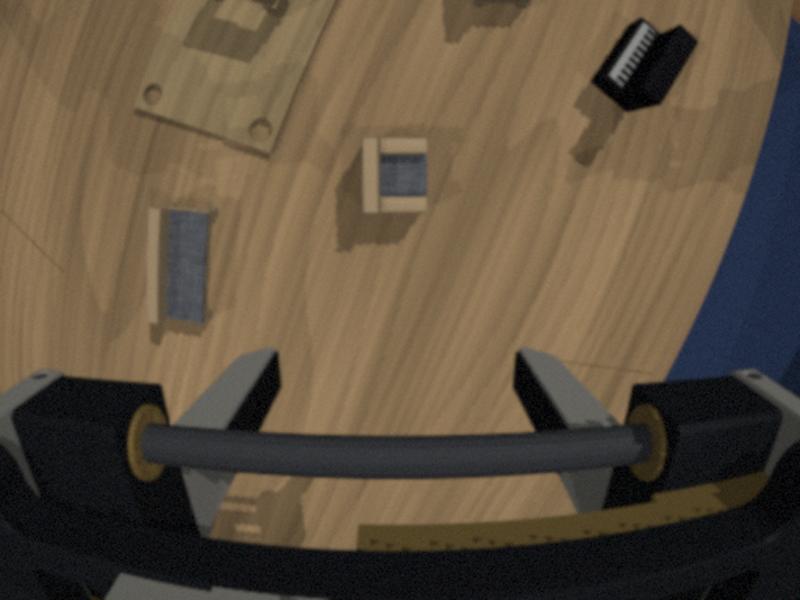

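Emit:
{"api": "step_arm", "payload": {"increments": [[[0,2.5,-0.1,2.5,0],[0,2.5,-0.1,2.5,0],[0,2.4,0,3,0],[0,0,0,4,0],[0,0,0,4,0],[0,0,0,2,0],[0,0,0,1.3,0],[0,0,0,0.5,0]]]}}

```text
time_s: 12.7
ee_pos: [630.7, -260.8, 14.6]
ee_rot: [180.0, 0.0, 111.2]
wrist_force: [-0.5, 0.4, -0.0]
gripper_width: 0.998
```

Emit:
{"api": "step_arm", "payload": {"increments": [[[0,0,0,0.7,0],[150,0,0,0,0],[255,0,0,0,0],[255,0,0,0,0],[255,0,0,0,0],[255,0,0,0,0],[255,0,0,0,0],[255,0,0,0,0]]]}}

```text
time_s: 13.7
ee_pos: [630.3, -260.5, 7.5]
ee_rot: [180.0, 0.0, 111.3]
wrist_force: [-0.6, 0.2, 1.7]
gripper_width: 0.515
```

Emit:
{"api": "step_arm", "payload": {"increments": [[[255,0,0,-0.5,0],[255,0,0,-1.5,0],[255,0,0,-3,0],[255,0,0,-3,0],[255,0,0,-3,0],[255,5.2,0.12,0,0],[255,5.2,0.12,0,0],[255,5.2,0.12,0,0]]]}}

```text
time_s: 14.7
ee_pos: [576.8, -112.7, 118.7]
ee_rot: [179.9, 0.1, 111.2]
wrist_force: [0.7, 0.4, -0.8]
gripper_width: 0.514
```

Emit:
{"api": "step_arm", "payload": {"increments": [[[255,5.2,0.12,0,0],[255,5.2,0.12,0,0],[255,5.2,0.13,0,0],[255,5.2,0.13,0,0],[255,5.2,0.13,0,0],[255,5.2,0.13,0,0],[255,5.2,0.13,0,0],[255,0,0,0,0.1]]]}}

```text
time_s: 15.7
ee_pos: [452.3, 232.0, 118.7]
ee_rot: [179.9, -0.1, 105.7]
wrist_force: [-0.1, -0.8, -0.4]
gripper_width: 0.515
```

Emit:
{"api": "step_arm", "payload": {"increments": [[[255,0,0,0,0.1],[255,0,0,0,0.1],[255,0,0,0,0.1],[255,0,0,0,0.099],[255,0,0,0,0],[255,0,0,0,0],[255,0,0,0,0],[255,0,0,0,0]]]}}

```text
time_s: 16.7
ee_pos: [453.4, 228.6, 117.4]
ee_rot: [-180.0, 0.0, 82.7]
wrist_force: [-0.9, 0.6, -0.7]
gripper_width: 0.517
```

```bash
python3 snap.py 7 wrist scene side
```

```text
wrist 16.7 [453.4 228.6 117.4] [-180.      0.     82.71] w 0.517 F [-0.9  0.6 -0.7]
scene 16.75 [453.4 228.6 117.3] [-180.      0.     82.69] w 0.514 F [-0.5 -0.6 -1. ]
side 16.8 [453.3 228.6 117.3] [-179.99    0.     82.69] w 0.513 F [-0.2  0.7 -1.2]
```

View pics/wrist7.png

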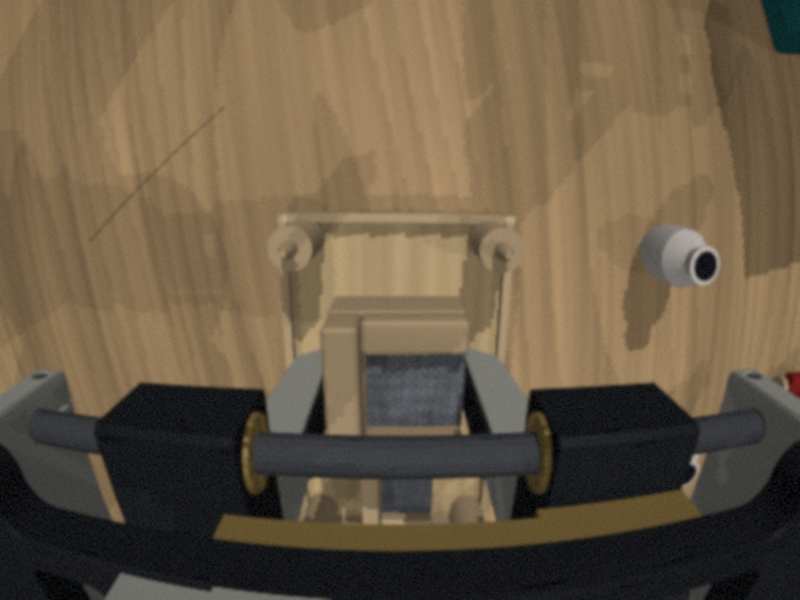

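View pics/scene7.png

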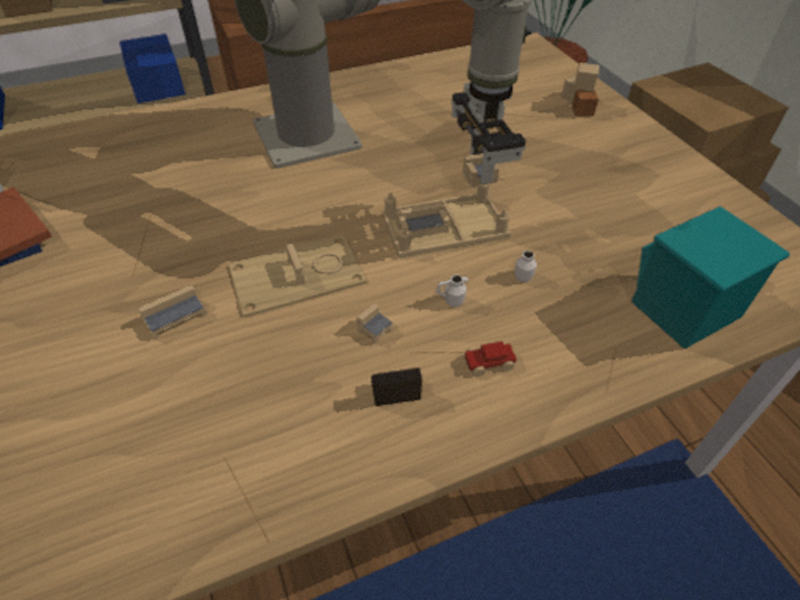

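```bash
python3 - <<'E'
from fit import *
c=load("wrist7.npz","wrist")[0]
A=pk(c,(0,0),1.5625,[(280,215,-70,117,14),(516,216,70,117,14),(290,249,-55,102,50),(501,248,55,102,50)])
q=fit(A,[445,163,-.13])
s,k=np.sin(q[2]),np.cos(q[2]); print(q[0]-s*66,q[1]+k*66)
E
```

```text
[444.5 164.3] -7.37
[[0.8, -0.3], [0.5, -0.5], [-0.3, 0.0], [-1.1, 0.9]]
452.9538503824408 229.72691081748098
```

Emit:
{"api": "step_arm", "payload": {"increments": [[[255,0,0,2.5,0],[255,0,0,2.5,0],[255,0,0,2,0],[255,0,0,1.3,0],[255,0,0,0.8,0],[255,0,0,0.6,0],[255,0,0,0.4,0],[255,0,0,0.1,0]]]}}

```text
time_s: 17.85
ee_pos: [453.5, 228.7, 15.4]
ee_rot: [180.0, -0.0, 82.7]
wrist_force: [-0.3, -0.7, -1.0]
gripper_width: 0.518
```

Emit:
{"api": "step_arm", "payload": {"increments": [[[255,0,0,0.1,0],[255,0,0,0.1,0],[255,0,0,0,0],[110,0,0,0,0],[100,0,0,0,0],[90,0,0,0,0],[85,0,0,0,0],[85,0,0,0,0]]]}}

```text
time_s: 18.85
ee_pos: [453.4, 228.6, 13.3]
ee_rot: [180.0, 0.0, 82.7]
wrist_force: [-0.0, 0.2, 0.4]
gripper_width: 0.67
```

Emit:
{"api": "step_arm", "payload": {"increments": [[[85,0,0,-1,0],[85,0,0,-3,0],[85,0,0,-4.5,0],[85,0,0,-4.5,0],[85,0,0,-4,0],[85,0,0,-3,0],[85,0,0,0,0],[85,0,0,0,0]]]}}

```text
time_s: 19.85
ee_pos: [453.0, 228.5, 212.7]
ee_rot: [-180.0, 0.0, 82.7]
wrist_force: [0.1, 1.3, -0.4]
gripper_width: 0.665
```

```bash
python3 - <<'E'
from snap import *
c,p,d=snap("scene","8");snap("wrist","8")
a=cv2.resize(p[105:210,140:335,::-1],None,fx=4,fy=4,interpolation=cv2.INTER_CUBIC)
cv2.imwrite("pics/s8a.png",a)
E
```

```text
scene 19.85 [453.  228.5 212.7] [-1.7997e+02  2.0000e-02  8.2670e+01] w 0.665 F [ 0.1  1.3 -0.4]
wrist 19.9 [452.6 228.3 212. ] [-1.799e+02  5.000e-02  8.267e+01] w 0.665 F [-0.2 -0.3 -0.3]
```

View pics/s8a.png

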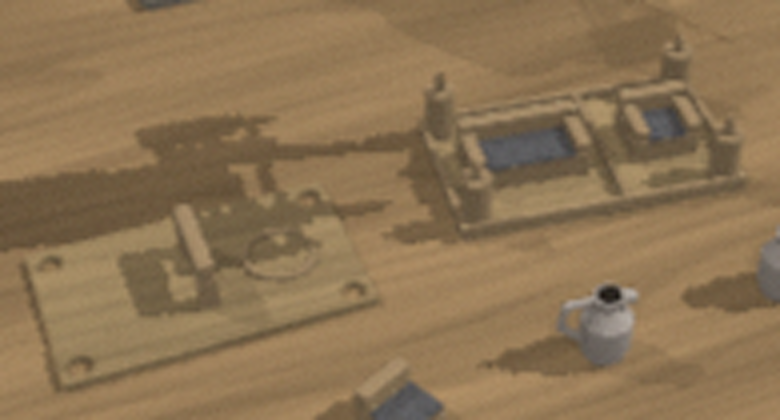

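View pics/wrist8.png

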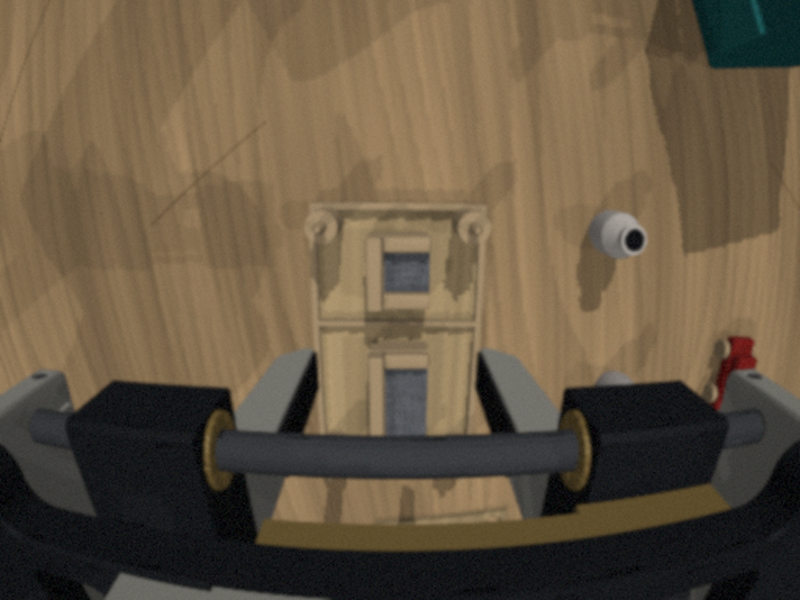

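Emit:
{"api": "step_arm", "payload": {"increments": [[[60,-4.87,-0.29,0,0],[0,-4.87,-0.29,0,0],[0,-4.87,-0.29,0,0],[0,-4.87,-0.29,0,0],[0,-4.87,-0.29,0,0],[0,-4.87,-0.29,0,0],[0,-4.87,-0.29,0,0],[0,-4.87,-0.29,0,0]]]}}

```text
time_s: 20.95
ee_pos: [379.5, -156.0, 212.1]
ee_rot: [-179.9, -0.0, 82.7]
wrist_force: [0.4, -0.9, 0.1]
gripper_width: 1.0
```

Emit:
{"api": "step_arm", "payload": {"increments": [[[0,0,0,0,0.18],[0,0,0,0,0.18],[0,0,0,0,0.18],[0,0,0,0,0.18],[0,0,0,0,0.18],[0,0,0,0,0.18],[0,0,0,0,0.18],[0,0,0,0,0.18]]]}}

```text
time_s: 21.95
ee_pos: [379.9, -154.5, 211.9]
ee_rot: [-179.9, 0.1, -0.2]
wrist_force: [0.3, 0.6, -0.2]
gripper_width: 1.001
```

```bash
python3 snap.py 9x scene >/dev/null; python3 snap.py 9 wrist
```

```text
wrist 22.0 [ 379.9 -154.5  211.9] [-1.7993e+02  1.3000e-01 -7.1000e-01] w 1.001 F [-0.1  0.9  0.8]
```

View pics/wrist9.png

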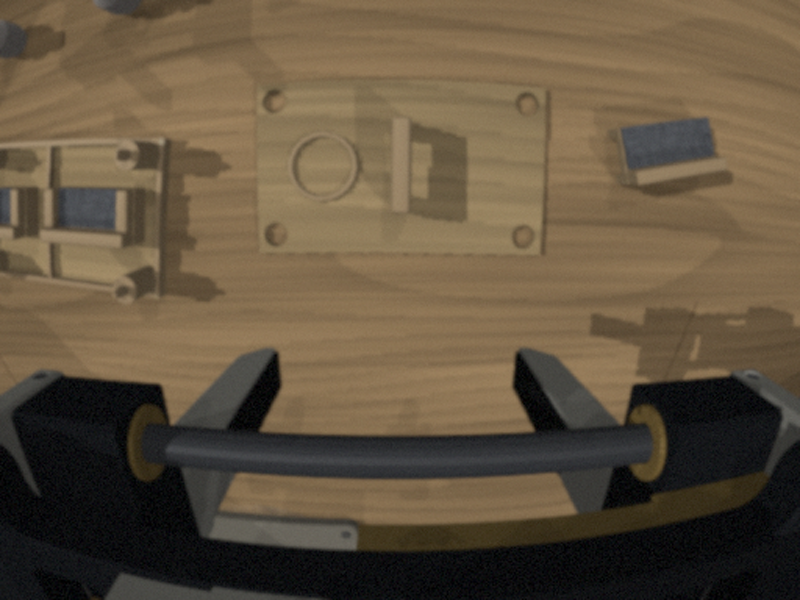

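```bash
python3 - <<'E'
from fit import *
w=load("wrist9.npz","wrist");c=w[0]
A=pk(c,(0,0),1.5625,[(275,101,55,102,6),(527,104,55,-102,6),(276,234,-55,102,6),(523,236,-55,-102,6),(401,165,0,0,50),(323,166,0,62,10)])
fit(A,[460,-155,0.])
P=c.cloud(w[2]);m=(P[...,0]>400)&(P[...,0]<530)&(P[...,1]>-200)&(P[...,1]<-100)&(P[...,2]>42)&(P[...,2]<60)
q=P[m];print(len(q),cv2.minAreaRect(q[:,:2].astype(np.float32)),np.median(q[:,2]))
B=pk(c,(0,0),1.5625,[(128,155,55,-102,50),(125,290,-55,-102,50)])
fit(B,[444,164,-.13])
E
```

```text
[ 460.8 -158.6] -1.17
[[-0.0, -0.4], [-0.1, 0.5], [0.2, 0.0], [0.5, 0.4], [-0.5, 0.2], [-0.1, -0.8]]
810 ((460.3361511230469, -158.52684020996094), (14.329891204833984, 68.0542984008789), 89.2645263671875) 50.05217966506052
[442.6 162.8] -8.02
[[-0.1, 0.0], [0.1, -0.0]]
```

Emit:
{"api": "step_arm", "payload": {"increments": [[[0,2.7,0.1,2,0.008],[0,2.7,0.1,3,0],[0,2.7,0.1,3,0],[0,0,0,3.5,0],[0,0,0,3,0],[0,0,0,0,0],[0,0,0,0,0],[0,0,0,0,0]]]}}

```text
time_s: 23.05
ee_pos: [462.8, -158.6, 70.1]
ee_rot: [179.9, -0.1, -0.2]
wrist_force: [-0.4, 0.5, -0.1]
gripper_width: 0.998
```

```bash
python3 snap.py 10 wrist
```

```text
wrist 23.05 [ 462.8 -158.6   70.1] [ 1.7993e+02 -1.5000e-01 -2.5000e-01] w 0.998 F [-0.4  0.5 -0.1]
```

View pics/wrist10.png

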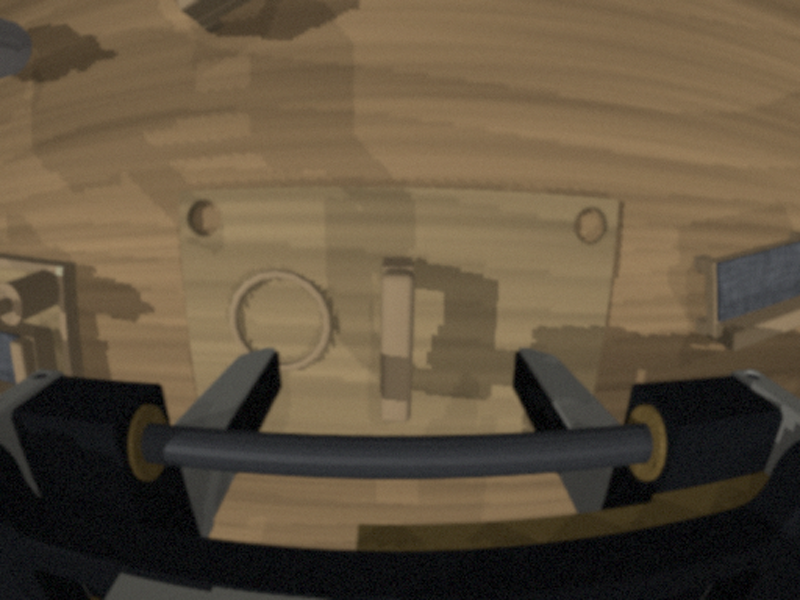

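Emit:
{"api": "step_arm", "payload": {"increments": [[[0,-0.2,0,1.5,0.018],[0,0,0,1.5,0],[0,0,0,1.1,0],[0,0,0,0.5,0],[0,0,0,0,0],[150,0,0,0,0],[200,0,0,0,0],[220,0,0,0,0]]]}}

```text
time_s: 24.1
ee_pos: [459.9, -158.1, 22.7]
ee_rot: [180.0, -0.0, -1.3]
wrist_force: [0.6, 0.6, -0.9]
gripper_width: 0.724
```

Emit:
{"api": "step_arm", "payload": {"increments": [[[255,0,0,0,0],[255,0,0,0,0],[255,0,0,0,0],[255,0,0,0,0],[255,0,0,0,0],[255,0,0,0,0],[255,0,0,0,0],[255,0,0,0,0]]]}}

```text
time_s: 25.1
ee_pos: [459.6, -158.0, 22.3]
ee_rot: [180.0, 0.0, -1.3]
wrist_force: [-0.1, -0.6, 0.1]
gripper_width: 0.149
```

Emit:
{"api": "step_arm", "payload": {"increments": [[[255,0,0,-0.5,0],[255,0,0,-1.5,0],[255,0,0,-2.5,0],[255,0,0,-3,0],[255,0,0,-3,0],[255,0,0,-1.5,0],[255,-0.15,-2,0,0],[255,-0.3,-4,0,0]]]}}

```text
time_s: 26.1
ee_pos: [455.8, -97.1, 141.4]
ee_rot: [-180.0, 0.1, -1.5]
wrist_force: [0.2, 1.4, -2.1]
gripper_width: 0.149
```

Emit:
{"api": "step_arm", "payload": {"increments": [[[255,-0.3,-4,0,0],[255,-0.3,-4,0,0],[255,-0.3,-4,0,0],[255,-0.3,-4,0,0],[255,-0.3,-4,0,0],[255,-0.3,-4,0,0],[255,-0.15,-2.2,0,0],[255,0,0,0,0.05]]]}}

```text
time_s: 27.1
ee_pos: [441.0, 166.7, 140.7]
ee_rot: [180.0, 0.2, -4.1]
wrist_force: [-1.0, -1.0, -1.5]
gripper_width: 0.148
```

Emit:
{"api": "step_arm", "payload": {"increments": [[[255,0,0,0,0.05],[255,0,0,0,0.006],[255,0,0,0,0],[255,0,0,0,0],[255,0,0,0,0],[255,0,0,0,0],[255,0,0,0,0],[255,0,0,0,0]]]}}

```text
time_s: 28.1
ee_pos: [443.1, 164.4, 142.4]
ee_rot: [-180.0, -0.0, -7.4]
wrist_force: [-0.6, 0.9, -0.3]
gripper_width: 0.15
```

```bash
python3 snap.py 11 wrist scene side
```

```text
wrist 28.1 [443.1 164.4 142.4] [-180.    -0.    -7.4] w 0.15 F [-0.6  0.9 -0.3]
scene 28.15 [443.1 164.4 142.3] [-180.      0.     -7.41] w 0.144 F [ 1.  -0.8 -1.9]
side 28.2 [443.1 164.4 142.4] [180.   -0.   -7.4] w 0.148 F [ 0.1 -0.4 -2.1]
```

View pics/wrist11.png

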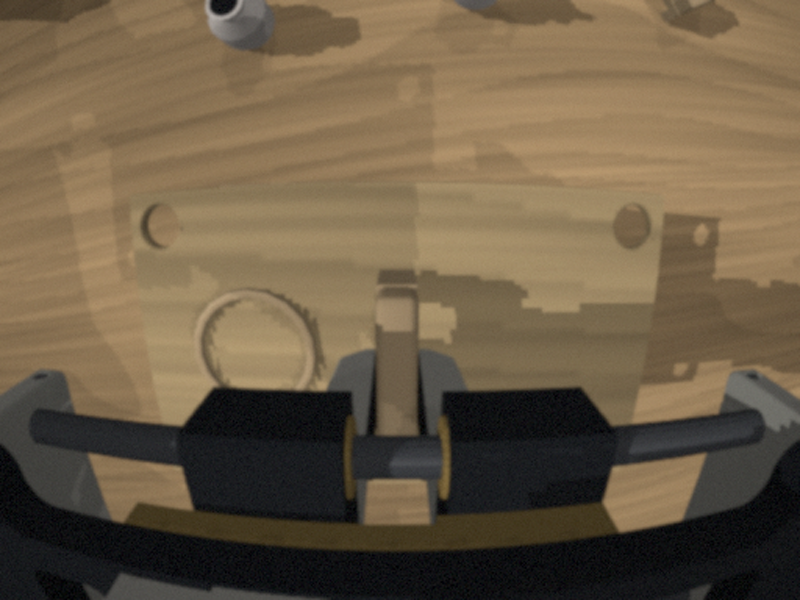

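View pics/scene11.png

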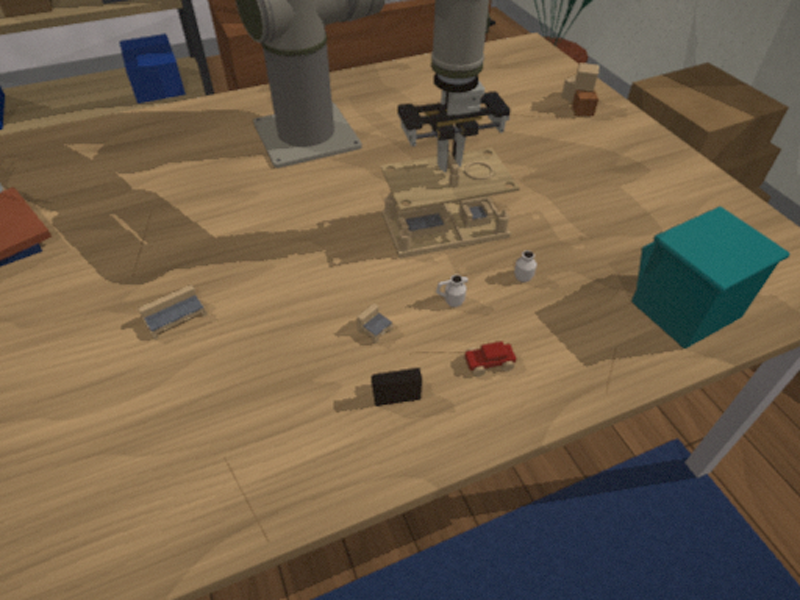

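View pics/side11.png

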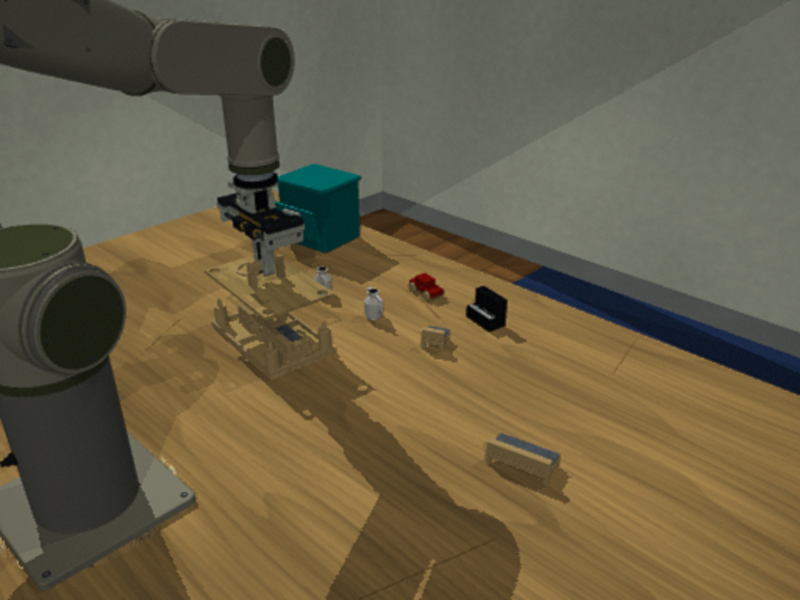

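```bash
python3 - <<'E'
from fit import *
w=load("wrist11.npz","wrist");c=w[0]
z=126
A=pk(c,(0,0),1.5625,[(162,226,55,102,z),(632,226,55,-102,z),(258,342,0,62,z+4)])
fit(A,[444,164,-.13])
P=c.cloud(w[2]);m=(P[...,2]>110)&(P[...,2]<140)&(P[...,0]>430)&(P[...,0]<520)
v,u=np.mgrid[0:384,0:512];m&=(v<220)
q=P[m];A=np.c_[q[:,:2]-[444,164],np.ones(len(q))];r=np.linalg.lstsq(A,q[:,2],rcond=None)[0];print(r)
res=q[:,2]-A@r;g=abs(res)<2.5;print(np.linalg.lstsq(A[g],q[g,2],rcond=None)[0],g.sum())
E
```

```text
[445.3 163. ] -7.5
[[-1.3, 0.2], [-0.6, 2.0], [3.1, -2.7]]
[-4.42805813e-03  9.17874144e-04  1.26564322e+02]
[ 8.01167648e-05 -7.75279701e-04  1.26310567e+02] 30103
```

Emit:
{"api": "step_arm", "payload": {"increments": [[[255,0,0,1.2,0],[255,0,0,1.3,0],[255,0,0,1,0],[255,0,0,0.8,0],[255,0,0,0.4,0],[255,0,0,0,0],[255,0,0,0,0],[255,0,0,0,0]]]}}

```text
time_s: 29.25
ee_pos: [443.5, 164.5, 95.8]
ee_rot: [-180.0, -0.0, -7.4]
wrist_force: [0.2, 0.7, -1.7]
gripper_width: 0.146
```

```bash
python3 - <<'E'
from snap import *
c,p,d=snap("wrist","12");s,ps,_=snap("scene","12");e,pe,_=snap("side","12")
f=lambda p,a,b,x,y,k:cv2.convertScaleAbs(cv2.resize(p[a:b,x:y,::-1],None,fx=k,fy=k,interpolation=cv2.INTER_CUBIC),alpha=1.4)
cv2.imwrite("pics/w12a.png",np.hstack([f(p,120,170,70,140,5.5),f(p,120,170,370,440,5.5)]))
cv2.imwrite("pics/s12a.png",f(ps,90,165,240,340,7))
cv2.imwrite("pics/e12a.png",f(pe,165,245,130,220,7))
E
```

```text
wrist 29.25 [443.5 164.5  95.8] [-1.7998e+02 -4.0000e-02 -7.4000e+00] w 0.146 F [ 0.2  0.7 -1.7]
scene 29.3 [443.4 164.5  95.7] [-1.7998e+02 -4.0000e-02 -7.4100e+00] w 0.149 F [-1.1  0.2 -2.4]
side 29.35 [443.3 164.5  95.7] [-1.7999e+02 -3.0000e-02 -7.4000e+00] w 0.149 F [ 0.  -0.6 -1.9]
```

View pics/w12a.png

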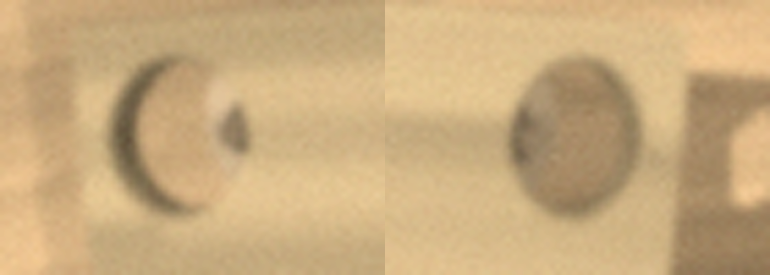

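View pics/s12a.png

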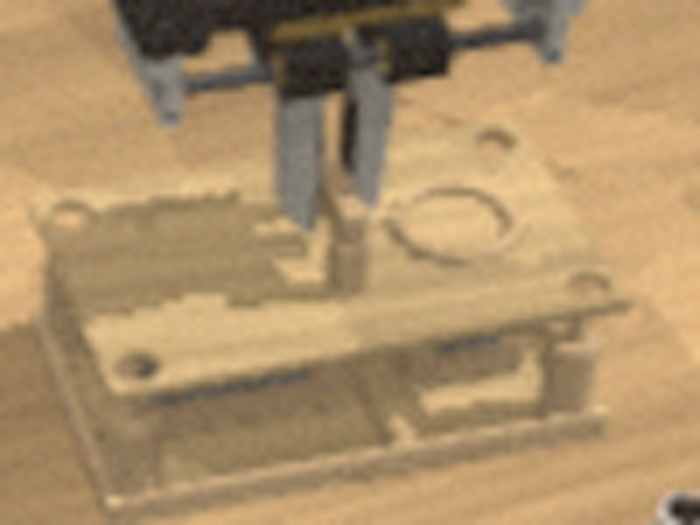

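View pics/e12a.png

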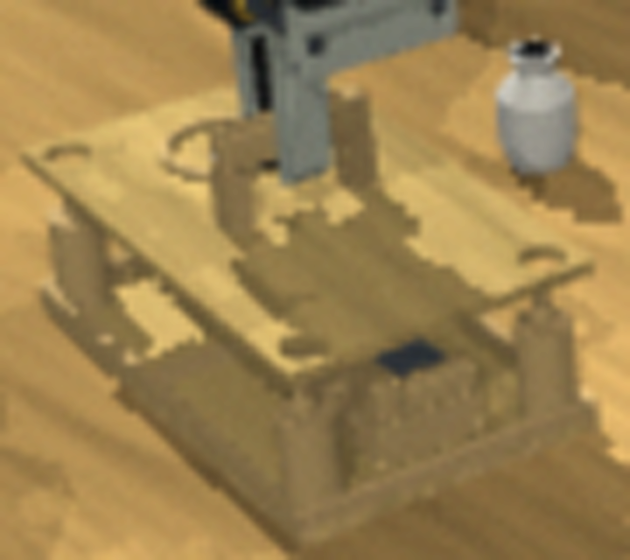

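```bash
python3 - <<'E'
from h import *
c,p,d=load("wrist12.npz","wrist")
q=(444.4,164.4,np.radians(-7.35));k,s=np.cos(q[2]),np.sin(q[2])
T=lambda m,q=q:np.array([q[0]+k*m[0]-s*m[1],q[1]+s*m[0]+k*m[1],m[2]])
for sy,ox in ((102,70),(-102,370)):
    for n,z in (("tip",66),("pinbase",50),("holetop",79.5),("holebot",73.5)):
        u,v=c.proj(T((55,sy,z)));print(n,np.round([(u-ox+.5)*5.5-.5,(v-120+.5)*5.5-.5]),end=" ")
    u=c.proj(T((55,sy,66)));u2=c.proj(T((56,sy,66)));u3=c.proj(T((55,sy+1,66)));print((u2-u)*5.5,(u3-u)*5.5)
E
```

```text
tip [226. 127.] pinbase [277. 114.] holetop [178. 139.] holebot [200. 134.] [-0.51826925 -7.60856622] [-6.56137032  0.39407791]
tip [147. 127.] pinbase [ 96. 114.] holetop [195. 139.] holebot [173. 133.] [ 0.51706151 -7.60776999] [-6.58944043 -0.39078404]
```

Emit:
{"api": "step_arm", "payload": {"increments": [[[255,0,0,0.4,0],[255,0,0,0.4,0],[255,0,0,0.4,0],[255,0,0,0.4,0],[255,0,0,0.3,0],[255,0,0,0.2,0],[255,0,0,0,0],[255,0,0,0,0]]]}}

```text
time_s: 30.4
ee_pos: [443.2, 164.5, 74.5]
ee_rot: [-180.0, -0.0, -7.4]
wrist_force: [-0.5, -0.4, -1.9]
gripper_width: 0.148
```

```bash
python3 - <<'E'
from snap import *
c,p,d=snap("wrist","13");s,ps,_=snap("scene","13");e,pe,_=snap("side","13")
f=lambda p,a,b,x,y,k:cv2.convertScaleAbs(cv2.resize(p[a:b,x:y,::-1],None,fx=k,fy=k,interpolation=cv2.INTER_CUBIC),alpha=1.4)
a=np.hstack([f(p,120,170,70,140,5.5),f(p,120,170,370,440,5.5)])
b=np.hstack([f(ps,95,165,240,340,3.8),f(pe,165,235,130,220,3.8)])
b=np.pad(b,((0,0),(0,max(0,a.shape[1]-b.shape[1])),(0,0)))[:,:a.shape[1]]
cv2.imwrite("pics/m13.png",np.vstack([a,b]))
E
```

```text
wrist 30.4 [443.2 164.5  74.5] [-1.7999e+02 -1.0000e-02 -7.4000e+00] w 0.148 F [-0.5 -0.4 -1.9]
scene 30.45 [443.3 164.5  74.5] [-1.7999e+02 -2.0000e-02 -7.4000e+00] w 0.148 F [-1.  -0.1 -1.1]
side 30.5 [443.2 164.5  74.5] [-1.7999e+02 -2.0000e-02 -7.4000e+00] w 0.15 F [ 1.5 -0.2 -1.2]
```

View pics/m13.png

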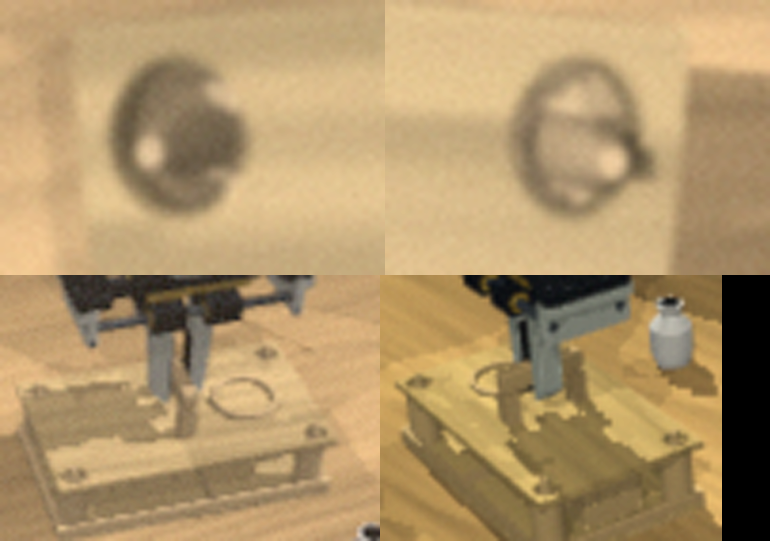

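Emit:
{"api": "step_arm", "payload": {"increments": [[[255,0,0,0.1,0],[255,0,0,0.05,0],[255,0,0,0.04,0],[255,0,0,0,0],[255,0,0,0,0],[220,0,0,0,0],[205,0,0,0,0],[190,0,0,0,0]]]}}

```text
time_s: 31.55
ee_pos: [443.4, 164.5, 72.7]
ee_rot: [-180.0, -0.0, -7.4]
wrist_force: [0.3, 0.3, 0.4]
gripper_width: 0.241
```

Emit:
{"api": "step_arm", "payload": {"increments": [[[175,0,0,0,0],[160,0,0,0,0],[140,0,0,0,0],[140,0,0,0,0],[140,0,0,0,0],[140,0,0,0,0],[140,0,0,-1,0],[140,0,0,-2,0]]]}}

```text
time_s: 32.55
ee_pos: [442.4, 164.3, 102.5]
ee_rot: [180.0, 0.1, -7.4]
wrist_force: [-0.7, -0.0, 0.4]
gripper_width: 0.455
```

Emit:
{"api": "step_arm", "payload": {"increments": [[[140,0,0,-3,0],[100,0,0,-4,0],[50,0,0,-4,0],[0,0,0,0,0],[0,0,0,0,0],[0,0,0,0,0],[0,0,0,0,0],[0,0,0,0,0]]]}}

```text
time_s: 33.55
ee_pos: [442.7, 164.3, 211.8]
ee_rot: [180.0, 0.1, -7.4]
wrist_force: [-0.4, -0.3, 0.1]
gripper_width: 1.002
```

```bash
python3 - <<'E'
from snap import *
c8=load("wrist8.npz","wrist")[0];print("vase w8",c8.at_z(634/1.5625-.18,240/1.5625-.18,58))
c,p,d=snap("wrist","14"); snap("scene","14")
E
```

```text
vase w8 [634.85284905 238.40933298  58.        ]
wrist 33.55 [442.7 164.3 211.8] [ 1.7997e+02  7.0000e-02 -7.4100e+00] w 1.002 F [-0.4 -0.3  0.1]
scene 33.6 [442.9 164.4 212. ] [ 1.7998e+02  5.0000e-02 -7.4000e+00] w 1.001 F [-0.3 -0.3  0.5]
```

View pics/wrist14.png

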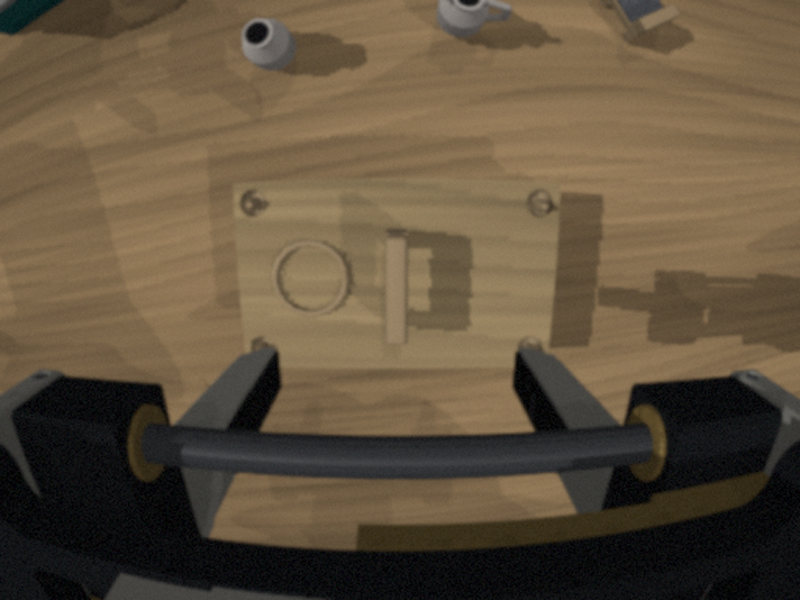

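View pics/scene14.png

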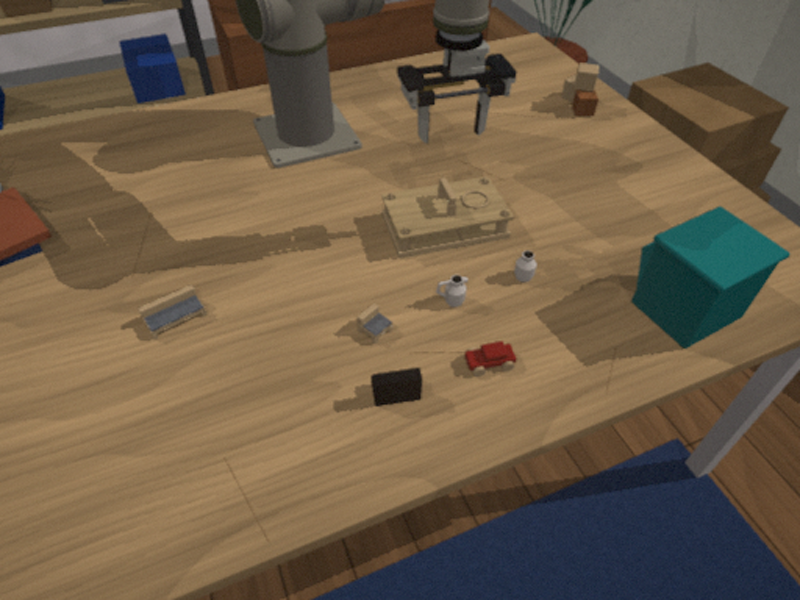

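```bash
python3 - <<'E'
from fit import *
w=load("wrist14.npz","wrist");c=w[0];P=c.cloud(w[2])
m=(P[...,2]>45)&(P[...,2]<66)&(P[...,0]>390)&(P[...,0]<500)&(P[...,1]>70)&(P[...,1]<260)
v,u=np.mgrid[0:384,0:512];m&=(v<218)
q=P[m];A=np.c_[q[:,:2]-[444,164],np.ones(len(q))];r=np.linalg.lstsq(A,q[:,2],rcond=None)[0];res=q[:,2]-A@r;g=abs(res)<2.5;print(np.linalg.lstsq(A[g],q[g,2],rcond=None)[0],g.sum())
A=pk(c,(0,0),1.5625,[(254,204,55,102,56),(541,203,55,-102,56),(311,278,0,62,60),(396,288,0,0,100)])
fit(A,[444,164,-.13])
print(c.at_z(258/1.5625-.18,31/1.5625-.18,58))
E
```

```text
[ 4.67514947e-04 -5.38753830e-04  5.62625840e+01] 13446
[444.6 163.2] -7.24
[[-1.2, 0.1], [-0.8, -0.1], [0.1, -0.7], [2.7, 0.7]]
[635.64410584 237.59085517  58.        ]
```

Emit:
{"api": "step_arm", "payload": {"increments": [[[0,2.7,-2.4,0,0],[0,2.7,-2.4,0,0],[0,2.7,-2.5,0,0],[0,2.6,-2.5,0,0],[0,0,0,2.5,0],[0,0,0,2.5,0],[0,0,0,0,0],[0,0,0,0,0]]]}}

```text
time_s: 34.65
ee_pos: [562.2, 247.9, 163.4]
ee_rot: [-180.0, -0.0, -7.4]
wrist_force: [0.1, -0.5, 0.4]
gripper_width: 1.005
```

```bash
python3 snap.py 15 wrist
```

```text
wrist 34.65 [562.2 247.9 163.4] [-1.7998e+02 -4.0000e-02 -7.4100e+00] w 1.005 F [ 0.1 -0.5  0.4]
```

View pics/wrist15.png

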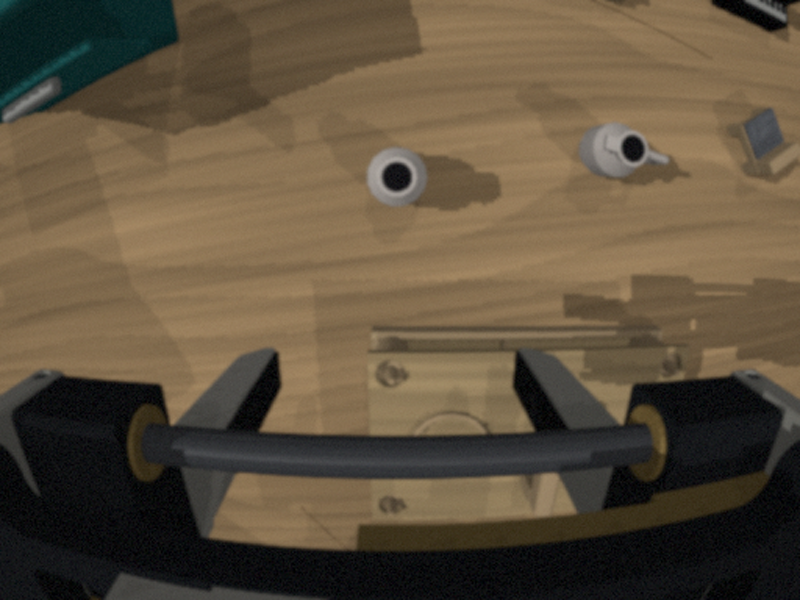

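```bash
python3 - <<'E'
from h import *
c=load("wrist15.npz","wrist")[0]
V=c.at_z(397/1.5625-.18,177/1.5625-.18,58);print(V,c.at_z(397/1.5625-.18,178/1.5625-.18,24))
d=V[:2]-[562.2,247.9];a=np.radians(-7.41);print(d@[np.cos(a),np.sin(a)],d@[np.sin(a),-np.cos(a)])
E
```

```text
[634.12169519 238.27713472  58.        ] [633.39296846 238.32834423  24.        ]
72.56210142808575 0.26685589119434094
```

Emit:
{"api": "step_arm", "payload": {"increments": [[[0,2.4,0,1,0],[0,2.5,0.03,1,0],[0,2.4,0,1,0],[0,0,0,3,0],[0,0,0,3,0],[0,0,0,3,0],[0,0,0,2,0],[0,0,0,1,0]]]}}

```text
time_s: 35.7
ee_pos: [634.2, 238.2, 12.1]
ee_rot: [180.0, 0.0, -7.4]
wrist_force: [1.1, 0.7, 0.1]
gripper_width: 0.999
```

```bash
python3 snap.py 16 wrist side
```

```text
wrist 35.7 [634.2 238.2  12.1] [ 1.8e+02  1.0e-02 -7.4e+00] w 0.999 F [1.1 0.7 0.1]
side 35.75 [633.7 238.   11.1] [ 1.7997e+02  6.0000e-02 -7.4100e+00] w 1.0 F [-0.2 -1.4 -0.9]
```

View pics/wrist16.png

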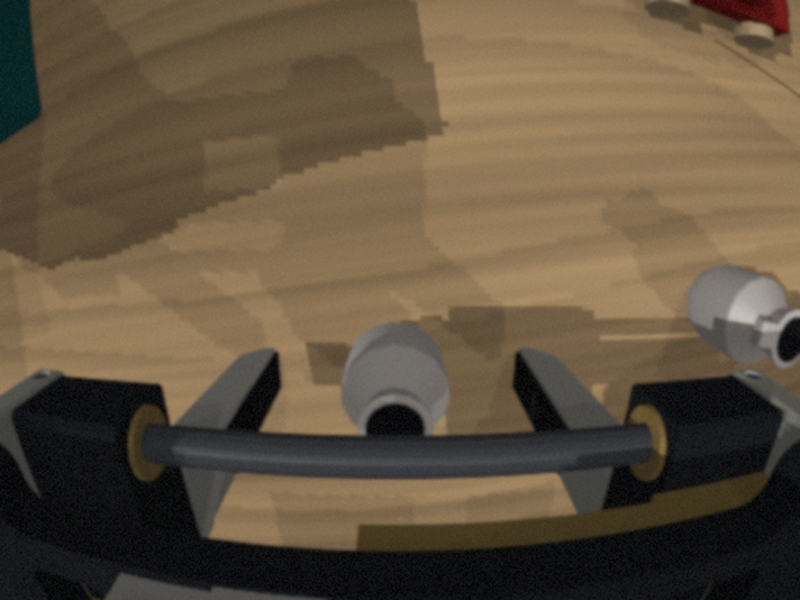

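Emit:
{"api": "step_arm", "payload": {"increments": [[[100,0,0,0.1,0],[130,0,0,0,0],[160,0,0,0,0],[255,0,0,0,0],[255,0,0,0,0],[255,0,0,0,0],[255,0,0,0,0],[255,0,0,0,0]]]}}

```text
time_s: 36.8
ee_pos: [634.2, 238.1, 11.4]
ee_rot: [180.0, 0.0, -7.4]
wrist_force: [0.0, -0.3, -0.4]
gripper_width: 0.404
```

Emit:
{"api": "step_arm", "payload": {"increments": [[[255,0,0,-0.5,0],[255,0,0,-1.5,0],[255,0,0,-2.5,0],[255,0,0,-3,0],[255,0,0,-3,0],[255,0,0,-1.5,0],[255,-1.5,0.3,0,0],[255,-3,0.6,0,0]]]}}

```text
time_s: 37.8
ee_pos: [588.5, 234.8, 131.7]
ee_rot: [-180.0, -0.0, -7.4]
wrist_force: [-0.3, 0.2, -0.9]
gripper_width: 0.399
```

Emit:
{"api": "step_arm", "payload": {"increments": [[[255,-3,0.6,0,0],[255,-3,0.6,0,0],[255,-3,0.6,0,0],[255,-2.5,0.6,0,0],[255,-1.84,0.39,0,0],[255,0,0,0,0],[255,0,0,0,0],[255,0,0,0,0]]]}}

```text
time_s: 38.8
ee_pos: [453.2, 224.5, 131.5]
ee_rot: [-180.0, -0.0, -7.4]
wrist_force: [-0.3, 0.5, -0.4]
gripper_width: 0.403
```

```bash
python3 snap.py 17 wrist scene side
```

```text
wrist 38.8 [453.2 224.5 131.5] [-1.80e+02 -2.00e-02 -7.42e+00] w 0.403 F [-0.3  0.5 -0.4]
scene 38.85 [453.1 224.5 131.4] [180.    -0.    -7.42] w 0.403 F [ 0.4 -0.5 -0.6]
side 38.9 [453.  224.5 131.4] [180.     0.    -7.42] w 0.399 F [ 0.9  0.9 -0.6]
```

View pics/wrist17.png

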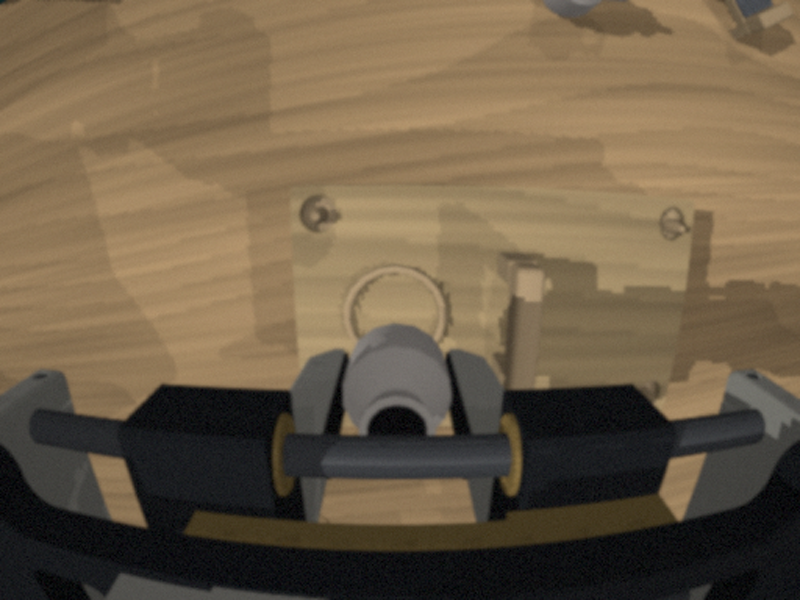

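View pics/scene17.png

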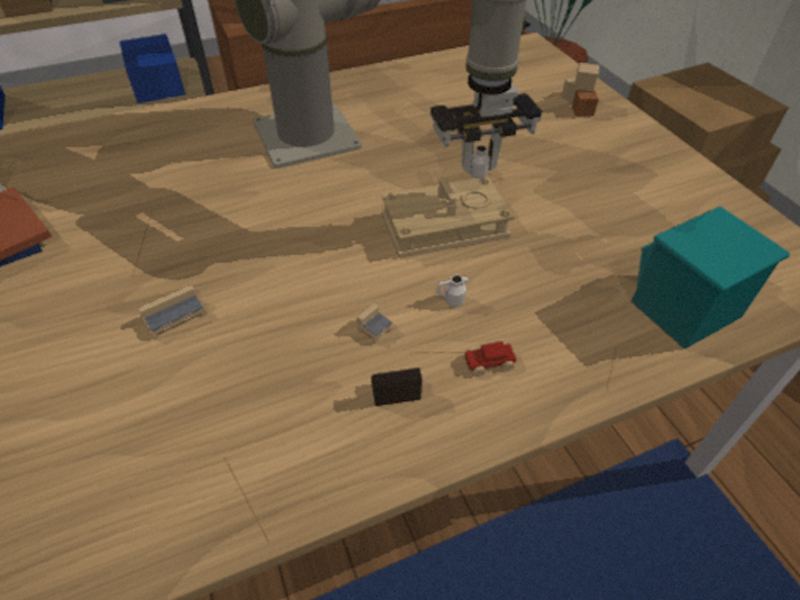

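```bash
python3 - <<'E'
from h import *
c,p,d=load("wrist17.npz","wrist")
for v in (314,318): print(c.at_z(397/1.5625-.18,v/1.5625-.18,60))
print(c.at_z(397/1.5625-.18,265/1.5625-.18,60), c.at_z(343/1.5625-.18,312/1.5625-.18,60),c.at_z(450/1.5625-.18,312/1.5625-.18,60))
E
```

```text
[453.41212947 224.12582627  60.        ]
[451.18354543 224.41342162  60.        ]
[479.88159275 220.70914196  60.        ] [458.22126693 252.75680263  60.        ] [450.83692948 195.7423239   60.        ]
```

Emit:
{"api": "step_arm", "payload": {"increments": [[[255,0,0,1.5,0],[255,0,0,1.5,0],[255,0,0,1,0],[255,0,0,0.8,0],[255,0,0,0.6,0],[255,0,0,0.4,0],[255,0,0,0.2,0],[255,0,0,0,0]]]}}

```text
time_s: 39.95
ee_pos: [452.6, 224.6, 71.6]
ee_rot: [-180.0, -0.0, -7.4]
wrist_force: [-0.2, 0.3, -0.9]
gripper_width: 0.404
```

```bash
python3 - <<'E'
from snap import *
s,ps,_=snap("scene","18");e,pe,_=snap("side","18")
f=lambda p,a,b,x,y,k:cv2.convertScaleAbs(cv2.resize(p[a:b,x:y,::-1],None,fx=k,fy=k,interpolation=cv2.INTER_CUBIC),alpha=1.4)
cv2.imwrite("pics/m18.png",np.hstack([f(ps,85,165,260,340,4.9),f(pe,150,230,130,210,4.9)]))
E
```

```text
scene 39.95 [452.6 224.6  71.6] [-1.7999e+02 -1.0000e-02 -7.4000e+00] w 0.404 F [-0.2  0.3 -0.9]
side 40.0 [452.7 224.6  71.7] [-1.7999e+02 -2.0000e-02 -7.4000e+00] w 0.401 F [ 0.7 -0.9 -0.6]
```

View pics/m18.png

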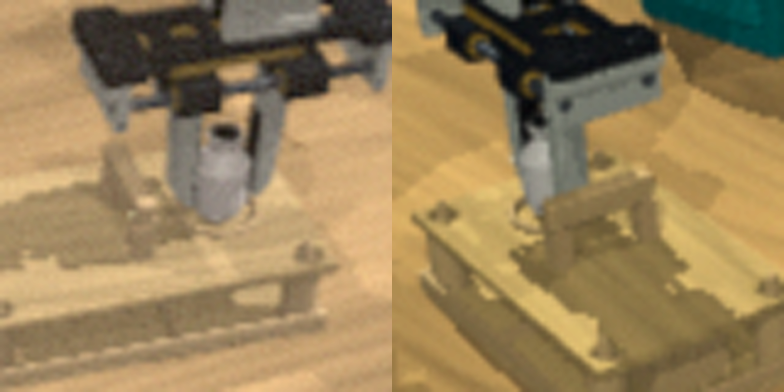

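Vase is over the ring centre; lower the last 4–5 mm and release.

Emit:
{"api": "step_arm", "payload": {"increments": [[[255,0,0,0.2,0],[255,0,0,0.1,0],[255,0,0,0.05,0],[255,0,0,0.05,0],[255,0,0,0.03,0],[255,0,0,0,0],[255,0,0,0,0],[255,0,0,0,0]]]}}

```text
time_s: 41.05
ee_pos: [452.6, 224.6, 67.3]
ee_rot: [-180.0, -0.0, -7.4]
wrist_force: [-2.8, -1.4, 4.5]
gripper_width: 0.401
```

Emit:
{"api": "step_arm", "payload": {"increments": [[[150,0,0,0,0],[145,0,0,0,0],[140,0,0,0,0],[130,0,0,0,0],[115,0,0,0,0],[105,0,0,0,0],[105,0,0,0,0],[105,0,0,0,0]]]}}

```text
time_s: 42.05
ee_pos: [452.6, 224.5, 67.2]
ee_rot: [-180.0, -0.0, -7.4]
wrist_force: [-0.2, 0.2, -0.0]
gripper_width: 0.586
```

```bash
python3 snap.py 19 wrist
```

```text
wrist 42.05 [452.6 224.5  67.2] [-180.     -0.     -7.41] w 0.586 F [-0.2  0.2 -0. ]
```

View pics/wrist19.png

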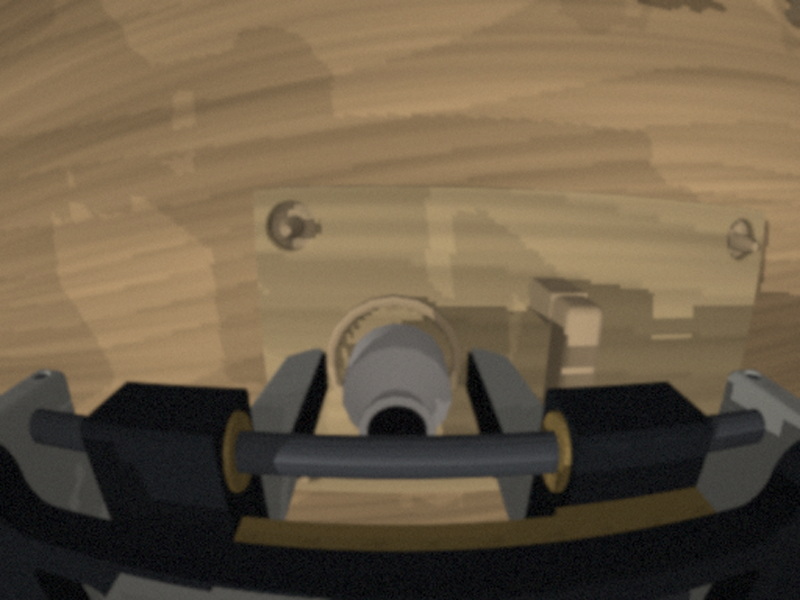

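The vase is free between both fingers; retreating straight up.

Emit:
{"api": "step_arm", "payload": {"increments": [[[105,0,0,-0.5,0],[105,0,0,-1.5,0],[105,0,0,-2.5,0],[105,0,0,-3,0],[105,0,0,-3.5,0],[105,0,0,-3.5,0],[105,-1.5,0,0,0],[105,-3,0,0,0]]]}}

```text
time_s: 43.1
ee_pos: [407.6, 230.3, 212.7]
ee_rot: [-180.0, -0.0, -7.5]
wrist_force: [0.6, 0.4, 0.1]
gripper_width: 0.587
```

Emit:
{"api": "step_arm", "payload": {"increments": [[[105,-2,0,0,0],[105,0,0,0,0],[105,0,0,0,0],[105,0,0,0,0],[105,0,0,0,0],[105,0,0,0,0],[105,0,0,0,0],[105,0,0,0,0]]]}}

```text
time_s: 44.1
ee_pos: [388.1, 232.9, 212.1]
ee_rot: [180.0, 0.0, -7.4]
wrist_force: [-0.7, 0.4, -0.1]
gripper_width: 0.587
```

```bash
python3 - <<'E'
from snap import *
from fit import *
c,p,d=snap("wrist","20");s,ps,ds=snap("scene","20");e,pe,de=snap("side","20")
f=lambda p,a,b,x,y,k:cv2.convertScaleAbs(cv2.resize(p[a:b,x:y,::-1],None,fx=k,fy=k,interpolation=cv2.INTER_CUBIC),alpha=1.4)
cv2.imwrite("pics/m20.png",np.hstack([f(ps,85,165,240,340,3.9),f(pe,150,230,120,220,3.9)]))
P=c.cloud(d);m=(P[...,2]>45)&(P[...,2]<66)&(P[...,0]>390)&(P[...,0]<500)&(P[...,1]>70)&(P[...,1]<260)
v,u=np.mgrid[0:384,0:512];m&=(v<218);q=P[m];A=np.c_[q[:,:2]-[444,164],np.ones(len(q))]
r=np.linalg.lstsq(A,q[:,2],rcond=None)[0];g=abs(q[:,2]-A@r)<2.5;print(np.linalg.lstsq(A[g],q[g,2],rcond=None)[0])
# bystander displacement: depth-cloud diff scene
z0=load("scene9x.npz","scene")
for n,x,y in (("bench",487,-390),("jug",645,79),("chair",650,-73),("piano",775,-85),("car",790,80)):
    o=[]
    for D in (z0[2],ds):
        Q=s.cloud(D);m=(abs(Q[...,0]-x)<65)&(abs(Q[...,1]-y)<70)&(Q[...,2]>10)&(Q[...,2]<65);o.append(np.median(Q[m],0).round(1))
    print(n,o)
E
```

```text
wrist 44.1 [388.1 232.9 212.1] [180.     0.    -7.41] w 0.587 F [-0.7  0.4 -0.1]
scene 44.15 [388.1 232.9 212.1] [180.   -0.   -7.4] w 0.592 F [-0.3 -0.1 -0. ]
side 44.2 [388.1 232.9 212.1] [180.   -0.   -7.4] w 0.59 F [0.1 0.  0.3]
[ 1.11409287e-03 -6.57627833e-04  5.63744802e+01]
bench [array([ 484.2, -391.9,   24.7]), array([ 484.5, -391.8,   24.9])]
jug [array([647.6,  78.8,  40. ]), array([647.6,  79.4,  39.8])]
chair [array([648.9, -77. ,  24.5]), array([649.2, -77.1,  24.4])]
piano [array([798.2, -94.1,  51.1]), array([798.3, -93.7,  50.5])]
car [array([795.9,  72.4,  23.2]), array([795.5,  72.6,  23.1])]
```

View pics/m20.png

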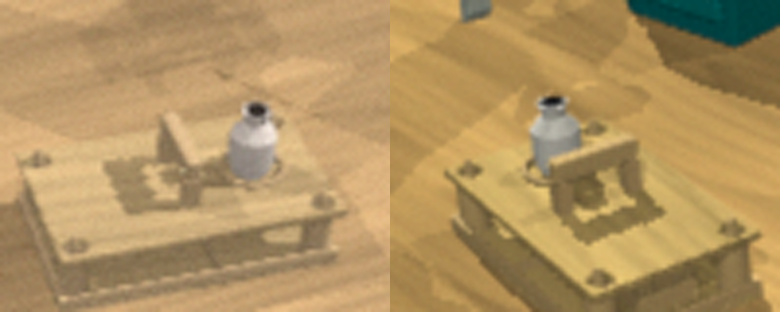

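View pics/wrist20.png

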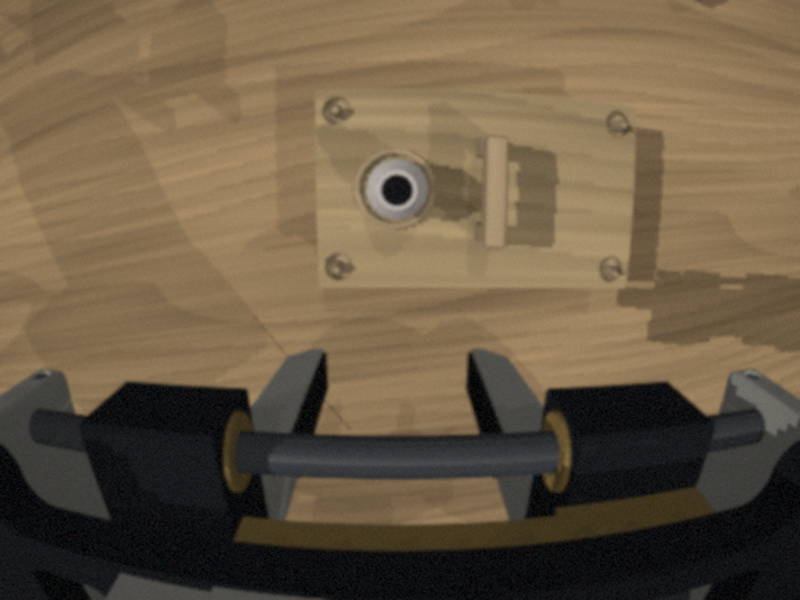

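The wrist view shows the vase upright and centred in the ring at about (397,188), with pins visible in all four holes. Everything checks out, so I'm handing in.

```bash
python3 -c "
from cell import job; print(job.close_job())"
```

```text
the job is handed in; nothing more can be done
None
```

I packed the set in the required order: sofa in the long bay, armchair in the short bay, tray over the four posts, and the plain vase in the round pocket. I then backed the gripper away and handed the job in at about 44 s; it returned no verdict.

- **Tray:** the last depth check put its top at z ≈ 56.4 mm (56 expected) with a slope under 0.002 rad. Pins showed in all four holes.
- **Vase:** it stood upright and centred in the ring.
- **Sofa and armchair:** I checked them by eye only, and the camera views showed both flat in their bays before the tray went on.
- **Bystanders:** the bench, chair, jug, piano and car had moved by less than 1 mm since before the tray was lifted. I did not compare them numerically with the very start.
- **Disagreement:** the scene and side cameras placed the stand about 5–8 mm away from where the wrist camera did. I worked from the wrist camera, and the fits came out right.

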